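# Clear the hatch groove of a slide stainer

## Robot

A 6-joint arm with a two-finger parallel gripper is mounted at the origin on the work surface. World frame = base frame: x ahead of the robot, y to its left, z up, the work surface at z = 0. Lengths are in mm, angles in rad, forces in N, time in s.
With the tool pointing down it reaches from about 400 to 925 mm from the base axis. Payload 12.5 kg.
Tool frame: the origin (TCP) lies at the centre of the arm's flange, where the gripper is bolted on; the fingertips stand 190 mm ahead of it and the grasp point (between the pads) lies 171 mm ahead of it; z points along the fingers, y is the direction in which the jaws open and shut (so a half turn about z gives the same grasp; the last joint's range is limited). The gripper opens to 95 mm and grips with 3 to 60 N. Pads are 20 mm wide; open, the fingers measure 119 mm over their backs; the gripper's body (75 mm by 180 mm) begins 59 mm behind the grasp point.
Start: joints at [1.053, 0.491, 1.559, -0, 1.092, -0.106], TCP at [250.139, 572.761, 404.761] pointing down, gripper open.
Joint ranges: [-3.1, 3.1], [-0.84, 2.19], [0.05, 2.79], [-1.13, 4.28], [0.06, 2.93], [-2.69, 2.69]. Speed limits (rad/s): [2.22, 2.22, 2.79, 3.14, 3.14, 3.14].

## Interface

Orientations are given as [roll, pitch, yaw] about the fixed x, y, z axes, in that order (R = Rz(yaw) Ry(pitch) Rx(roll)).
In Python, from cell import env, optics gives the robot as it stands.
- The arm moves only by the tool apply_moves, never from a script. Its argument "commands" is a list of rows, each a list of 7 numbers: the turn, a rotation vector about the tool's x, y, z in degrees, then the shift along the tool's x, y, z in m, then the finger opening in m, from 0 to 0.0951. A call has 1 to 5 rows; each row shifts and turns the commanded pose from where the row before left it, along the tool's axes as they then stand; what a row does not reach is not made up. A row lasts 1/12 s, in which the tool goes at most 41.7 mm and 7.16 degrees, less where a joint would pass 70% of its speed; a pose out of reach is approached as far as the arm can. A call with a gripper value outside its range is refused whole. The fingers move at their own pace and stop on an object; the grip force is fixed at half the most. Time passes only in rows, so rows that do not move let the fingers close. It gives the time, the measured TCP pose, the force and the opening at its end, in the units of the state.
- env.state(): the state, without advancing time (a new reading comes with each control period).
- optics.read_camera(name): name is "scene" or "side" or "wrist"; returns a dict with "color" (384x512x3 uint8, red, green, blue), "fx", "fy", "cx", "cy" (pixels), "eye" and "rotation" of the camera in the world; the wrist camera has in their place "T_tool_cam" (4x4, takes a point from camera to tool coordinates, whose origin is the TCP and whose axes are the flange's). Camera axes: x right, y up, looking along -z (the intrinsics and any distortion apply to the point x, -y, -z); pixel columns grow to the right and rows downward; lengths in mm; the calibration is good to about 2 mm. A picture is of the moment at which its call begins: read the wrist's pose just before it. There is no depth.
- env.job_done(): hands the job in, once; it reports no verdict.
The state is a dict: "t": time; "joints": joint angles; "qvel": joint speeds; "tau": joint torques, N m; "eef_pos": TCP position; "tcp_rot": TCP orientation; "ft_force": force on the tool from outside, world axes, zero at the start; "moment": the same for the moment, N m; "opening": opening from 0.0 (shut) to 1.0 (fully open).
Only numpy, scipy, OpenCV 4.12 (cv2) and the standard library are available. Lean on these libraries where they do the work, as an engineer would, in place of code of your own. Each camera call takes 0.05 s, during which the arm holds its last target. There are 200 camera calls.

## Task

Take the steel pick out of its rack and, holding it square to the stainer's sloping hatch, run its tip slowly (well under 10 cm a second) and lightly in the groove round the hatch: from the lower end at the robot's left, up, across the top and down to the lower end at the right. Then push the pick tip first, without dropping it, all the way down into the slim vial (not the wide one) until its collar rests on the rim, let it go, and push the stainer's lever over fully away from the robot. Leave the bottle and the stack of cassettes where they are.

Things in the scene. Friction and masses are not known exactly. Their poses are not given: they have to be found in the camera images.
- pick: loose groove pick, 161 mm, about 70 g: steel rod 8 mm thick, 85 mm long (last 4 mm tapers to a 4 mm tip), then a round black collar 26 mm wide, 6 mm thick, then a square black handle 16 x 16 x 70 mm (z 91 to 161 mm). Origin at the tip; z from tip to handle; x, y normal to the handle's flats. Starts upright, tip down in the rack, collar on the rack's top
- pick_tip (a point): the pick's tip (its origin)
- pick_grip (a point): a point on the pick's axis, 122 mm from the tip, in the handle: a good place to grip
- rack: fixed plain aluminium block 60 x 60 x 95 mm, origin under its centre, z up, with one upright 13 mm through hole in the middle, in which the pick stands
- face: stainer's fixed hatch face, sloping up away from the robot at 35 deg. Origin: centre of the hatch surface; z out of the face, x up the slope, y robot's left. White hatch 90 (x) by 110 mm (y) flush in a white frame (x -70 to 82, y -92 to 92 mm); between them a groove 12 mm wide, 8 mm deep, dark floor, on three sides: centre lines y = 61, x = 51, y = -61 mm; lower ends closed at x = -45 mm
- stainer: the fixed white base that carries the sloping face and the lever: a plinth 185 x 300 x 40 mm. Its frame: x away from the robot, y left, z up, level; the face's origin is 103 mm above this origin; the plinth spans x -75 to +110 mm, y -200 to +100 mm
- slim_vial_mouth (a point): centre of the open mouth of the slim upright white vial: outside diameter 23 mm, bore 16 mm, 92 mm deep, rim 107 mm above the bench; fixed on a steel foot 64 mm square and 12 mm thick; point z up. The pick's rod goes in and its collar comes to rest on the rim
- wide_vial_mouth (a point): centre of the mouth of the wide upright white vial beside it: outside diameter 48 mm, same height and foot; fixed; not to be used
- lever (a joint): the stainer's black lever, with a 26 mm ball at its free end, on a small grey block (70 x 50 x 25 mm) at the right of the plinth. 0: leans 0.5 rad towards the robot; 1.0: leans 0.5 rad away. Its hinge is along the plinth's y, at x 10, y -150, z 62 mm of stainer; 85 mm from hinge to ball centre. It starts near 0 and stays where it is left
- lever_tip (a point): centre of the ball at the lever's free end
- bottle: a loose white reagent bottle, 60 mm across, 130 mm tall, origin under its centre; not to be disturbed
- cassettes: a loose little stack of white tissue cassettes 40 x 29 x 21 mm, origin under its centre; not to be disturbed
- seam0 (a point): point 0 of the groove: the robot's-left (+y at yaw 0) lower end, on the groove's centre line 1 mm above its floor (7 mm below the face), at x -35, y 61 mm of the face's frame; same axes as the face
- seam1 (a point): point 1 of the groove: halfway up the left leg, on the groove's centre line 1 mm above its floor (7 mm below the face), at x 8, y 61 mm of the face's frame; same axes as the face
- seam2 (a point): point 2 of the groove: the upper left corner, on the groove's centre line 1 mm above its floor (7 mm below the face), at x 51, y 61 mm of the face's frame; same axes as the face
- seam3 (a point): point 3 of the groove: a third along the upper leg, on the groove's centre line 1 mm above its floor (7 mm below the face), at x 51, y 20 mm of the face's frame; same axes as the face
- seam4 (a point): point 4 of the groove: two thirds along the upper leg, on the groove's centre line 1 mm above its floor (7 mm below the face), at x 51, y -20 mm of the face's frame; same axes as the face
- seam5 (a point): point 5 of the groove: the upper right corner, on the groove's centre line 1 mm above its floor (7 mm below the face), at x 51, y -61 mm of the face's frame; same axes as the face
- seam6 (a point): point 6 of the groove: halfway down the right leg, on the groove's centre line 1 mm above its floor (7 mm below the face), at x 8, y -61 mm of the face's frame; same axes as the face
- seam7 (a point): point 7 of the groove: the robot's-right lower end, on the groove's centre line 1 mm above its floor (7 mm below the face), at x -35, y -61 mm of the face's frame; same axes as the face
There are look-alikes about, which are no part of the job. There is more than one size of the pick; the one meant has the size given above.

How it is judged (in metres and radians):
On the way, in this order (a step that is already met when the one before it is completed fails the run):
1. the pick's tip is down in the groove at the robot's-left (+y at yaw 0) lower end (within 7.5 mm of point 0), the pick square to the face within 15 degrees (distance between pick_tip and seam0 below 0.0075 m and angle between the z axis of pick and the z axis of face, either way round below 0.26 rad), for 0.05 s.
2. the pick's tip is down in the groove at halfway up the left leg (within 7.5 mm of point 1), the pick square to the face within 15 degrees (distance between pick_tip and seam1 below 0.0075 m and angle between the z axis of pick and the z axis of face, either way round below 0.26 rad), for 0.05 s.
3. the pick's tip is down in the groove at the upper left corner (within 7.5 mm of point 2), the pick square to the face within 15 degrees (distance between pick_tip and seam2 below 0.0075 m and angle between the z axis of pick and the z axis of face, either way round below 0.26 rad), for 0.05 s.
4. the pick's tip is down in the groove at a third along the upper leg (within 7.5 mm of point 3), the pick square to the face within 15 degrees (distance between pick_tip and seam3 below 0.0075 m and angle between the z axis of pick and the z axis of face, either way round below 0.26 rad), for 0.05 s.
5. the pick's tip is down in the groove at two thirds along the upper leg (within 7.5 mm of point 4), the pick square to the face within 15 degrees (distance between pick_tip and seam4 below 0.0075 m and angle between the z axis of pick and the z axis of face, either way round below 0.26 rad), for 0.05 s.
6. the pick's tip is down in the groove at the upper right corner (within 7.5 mm of point 5), the pick square to the face within 15 degrees (distance between pick_tip and seam5 below 0.0075 m and angle between the z axis of pick and the z axis of face, either way round below 0.26 rad), for 0.05 s.
7. the pick's tip is down in the groove at halfway down the right leg (within 7.5 mm of point 6), the pick square to the face within 15 degrees (distance between pick_tip and seam6 below 0.0075 m and angle between the z axis of pick and the z axis of face, either way round below 0.26 rad), for 0.05 s.
8. the pick's tip is down in the groove at the robot's-right lower end (within 7.5 mm of point 7), the pick square to the face within 15 degrees (distance between pick_tip and seam7 below 0.0075 m and angle between the z axis of pick and the z axis of face, either way round below 0.26 rad), for 0.05 s.
9. the pick stands in the slim vial, collar down on the rim, let go (horizontal distance between pick_tip and slim_vial_mouth below 0.009 m and angle between pick's own z axis and vertical below 0.14 rad and z of pick_tip in the frame of slim_vial_mouth below -0.08 m and linear speed of pick below 0.02 m/s and contact force between the fingers and pick below 0.05 N), for 0.2 s.
10. the lever is pushed over fully away from the robot (beyond 0.85 rad) (value of joint lever above 0.85 rad), for 0.2 s.
At the end, for the whole second after the job is handed in: The pick stands let go and at rest in the slim vial, upright within 8 degrees, its tip within 9 mm of the vial's axis and at least 80 mm below the rim (fully in is 85 mm); the lever is beyond 0.85 rad; the bottle and the cassettes are within 30 mm of where they were (all of step 9 and value of joint lever above 0.85 rad and distance of each of bottle, cassettes from where it was at the start of the episode below 0.03 m); the robot touches nothing.
It fails at once if the pick is run in the groove faster than 10 cm/s (z of pick_tip in the frame of face between -0.02 and -0.001 m and x of pick_tip in the frame of face between -0.075 and 0.075 m and y of pick_tip in the frame of face between -0.09 and 0.09 m and linear speed of pick above 0.1 m/s).
It fails at once if the pick is pressed against the stainer with more than 20 N (contact force between pick and stainer above 20 N).
It fails at once if the pick is dropped into the vial (faster than 0.5 m/s inside it) (horizontal distance between pick_tip and slim_vial_mouth below 0.009 m and z of pick_tip in the frame of slim_vial_mouth below -0.002 m and linear speed of pick above 0.5 m/s).
It fails at once if the bottle is moved more than 30 mm or knocked over (distance of bottle from where it was at the start of the episode above 0.03 m or angle between bottle's own z axis and vertical above 0.5 rad).
It fails at once if the cassettes are moved more than 30 mm or tipped (distance of cassettes from where it was at the start of the episode above 0.03 m or angle between cassettes's own z axis and vertical above 0.5 rad).
It also fails if it takes over 72 s, if anything falls off the work surface, if the arm or the gripper's body presses on something with over 40 N, if the wrist force passes 120 N, or if a joint passes its speed limit or range.

## Working session

There is one attempt and no reset: what is moved stays moved. The work goes in short steps, Python scripts to look and compute and a tool call to move; the robot and the scene stay as the last step left them, time stands still between calls to the robot, and variables do not carry over. Pictures are saved under pics/ and viewed, about 8 in all and at most 12, crops included, and the job is handed in when it is done.

Besides the shell and the picture viewer there is one more tool, called by a JSON object that holds its "fn" and its "kwargs", one argument or row to a line. apply_moves: Moves the arm, as the interface text tells. Its arguments: {"type":"object","properties":{"commands":{"type":"array","items":{"type":"array","items":{"type":"number"}}}},"required":["commands"]}

```bash
ls; mkdir -p pics
python3 - <<'E'
from cell import env, optics
import cv2, pickle
print(env.state())
for n in ["scene","side","wrist"]:
    c=optics.read_camera(n); pickle.dump(c,open(f"pics/{n}0.pkl","wb"))
    cv2.imwrite(f"pics/{n}0.png",c["color"][:,:,::-1])
    print(n,{k:v for k,v in c.items() if k!="color"})
a=[cv2.imread(f"pics/{n}0.png") for n in ["scene","side"]]
cv2.imwrite("pics/both.png",cv2.resize(cv2.vconcat(a),None,fx=.78,fy=.78))
E
```

```text
pics
{'t': 0.0, 'joints': array([ 1.05341797e+00,  4.91537320e-01,  1.55944362e+00,  5.01956346e-06,
        1.09166114e+00, -1.05588006e-01]), 'qvel': array([ 1.20575003e-03, -8.78249269e-05, -6.44765058e-04,  2.33553263e-05,
       -7.78516017e-04, -2.59413650e-04]), 'tau': array([-4.45543856e-04, -6.12649298e+01, -2.58175564e+01,  6.92803343e-02,
        4.83349327e-02, -8.37391963e-05]), 'eef_pos': array([250.11241586, 572.7373112 , 404.17745783]), 'tcp_rot': array([-3.14054954e+00, -1.15028417e-04,  2.72979993e+00]), 'ft_force': array([-0.32728984, -0.27781224,  0.37659932]), 'moment': array([0.03403837, 0.01922144, 0.02400752]), 'opening': 1.0000411055427099}
scene {'fx': 442.46486848140506, 'fy': 442.46486848140506, 'cx': 254.529408959781, 'cy': 195.1357042736267, 'eye': array([ 944.92215589, -415.26003153, 1014.29742345]), 'rotation': array([0.5717488 , 0.00483692, 0.82839032])}
side {'fx': 497.9518290830763, 'fy': 497.9518290830763, 'cx': 257.3913215762533, 'cy': 183.4976032733257, 'eye': array([-224.03795888, -794.94588299,  784.72918621]), 'rotation': array([ 1.00835943, -0.00425222, -0.75439081])}
wrist {'fx': 292.8040687419424, 'fy': 292.8040687419424, 'cx': 257.7737404408418, 'cy': 193.25600953241613, 'T_tool_cam': array([[ 1.98515539e-05,  9.72477444e-01,  2.32997039e-01,
         6.52648684e+01],
       [ 9.99999999e-01, -1.06608282e-05, -4.07049762e-05,
        -2.93978181e-01],
       [-3.71007298e-05,  2.32997040e-01, -9.72477443e-01,
         2.00426708e+01],
       [ 0.00000000e+00,  0.00000000e+00,  0.00000000e+00,
         1.00000000e+00]])}
```

View pics/both.png

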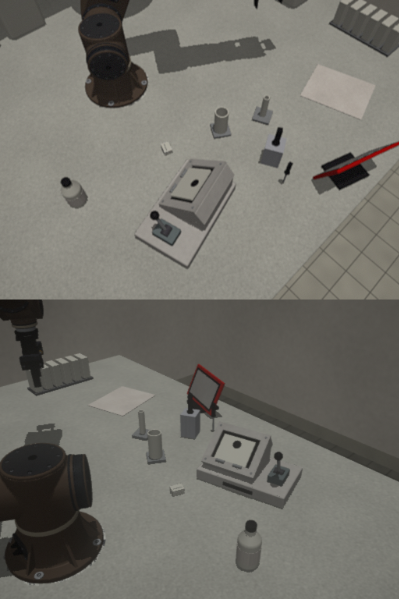

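View pics/wrist0.png

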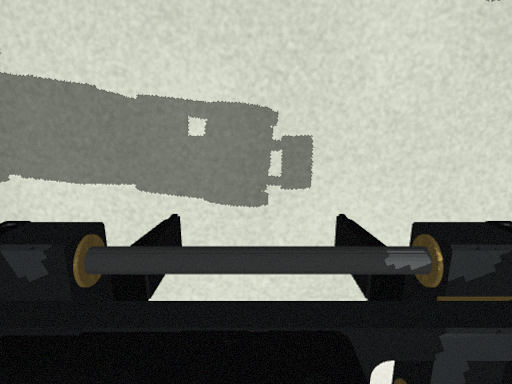

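The scene view shows the stainer (scene ~250,245), two vials (283,158 and 337,137), the rack with a pick (350,195), and a smaller pick standing to its right (370,220). There's also a red mirror. I'll enlarge both views.

Run:
```python
import cv2
a=cv2.imread("pics/scene0.png"); b=cv2.imread("pics/side0.png")
A=cv2.resize(a[105:345,165:395],None,fx=2.48,fy=2.48,interpolation=cv2.INTER_CUBIC)
B=cv2.resize(b[75:265,165:395],None,fx=3.4,fy=3.15,interpolation=cv2.INTER_CUBIC)
cv2.imwrite("pics/A.png",A);cv2.imwrite("pics/B.png",B)
```

```text
(no output)
```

View pics/A.png

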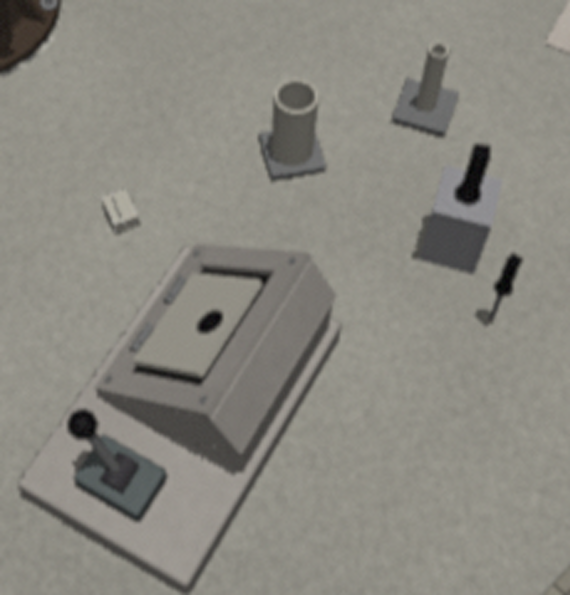

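View pics/B.png

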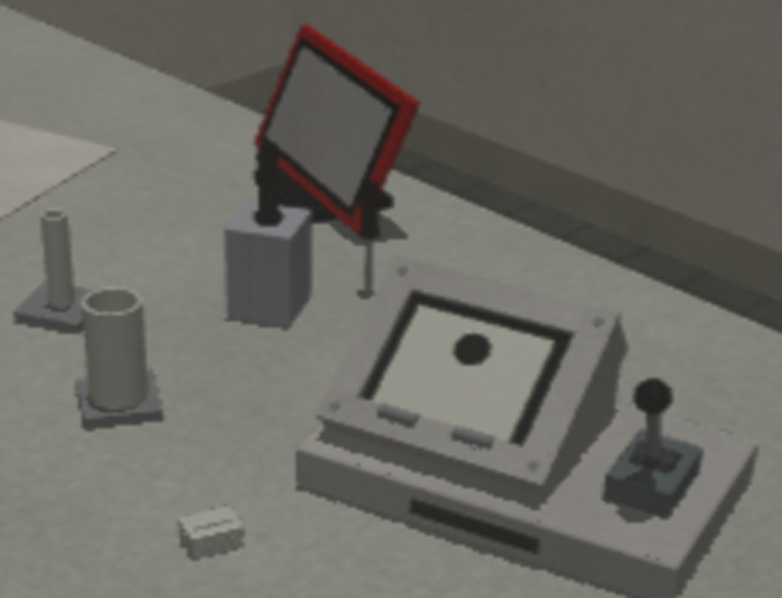

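Slim vial is at A(438,49), wide vial at A(297,97). The pick that fits stands in the aluminium rack, A(467,193)/B(267,217). The look-alike is the small pick standing on the bench, A(505,287)/B(370,230). The lever leans towards the robot and the hatch hinges are on its lower side. I'll triangulate from these pixels.

```bash
cat > h.py <<'E'
import numpy as np, pickle
from scipy.spatial.transform import Rotation as Ro
def campose(c,tcp=None,rot=None):
    if "eye" in c: return np.array(c["eye"]),Ro.from_euler("xyz",c["rotation"]).as_matrix()
    T=np.eye(4);T[:3,:3]=Ro.from_euler("xyz",rot).as_matrix();T[:3,3]=tcp
    T=T@c["T_tool_cam"]; return T[:3,3],T[:3,:3]
def ray(c,uv,tcp=None,rot=None):
    e,R=campose(c,tcp,rot); u,v=uv
    d=R@np.array([(u-c["cx"])/c["fx"],-(v-c["cy"])/c["fy"],-1.]); return e,d/np.linalg.norm(d)
def onz(r,z): return r[0]+r[1]*(z-r[0][2])/r[1][2]
def tri(rs):
    A=np.zeros((3,3));b=np.zeros(3)
    for e,d in rs: P=np.eye(3)-np.outer(d,d);A+=P;b+=P@e
    x=np.linalg.solve(A,b); return x,[np.linalg.norm((np.eye(3)-np.outer(d,d))@(x-e)) for e,d in rs]
def proj(c,p,tcp=None,rot=None):
    e,R=campose(c,tcp,rot);q=R.T@(np.asarray(p)-e);return np.array([c["cx"]+c["fx"]*q[0]/-q[2],c["cy"]-c["fy"]*q[1]/-q[2]])
E
python3 - <<'E'
from h import *
np.set_printoptions(precision=1,suppress=True)
s=pickle.load(open("pics/scene0.pkl","rb"));d=pickle.load(open("pics/side0.pkl","rb"))
P=dict(slim=((438,49),(56,214)),wide=((297,97),(114,299)),picktop=((482,149),(267,143)),collar=((467,193),(267,217)),ball=((83,424),(653,396)),
sLL=((198,252),(335,407)),sUL=((292,261),(402,271)),sUR=((205,399),(598,322)),sLR=((109,380),(532,467)),base=((27,57),(27,57)))
q={}
for k,(a,b) in P.items():
    ra=ray(s,(165+a[0]/2.48,105+a[1]/2.48));rb=ray(d,(165+b[0]/3.4,75+b[1]/3.15))
    q[k],r=tri([ra,rb]);print(k,q[k],r)
c=sum(q[k] for k in("sLL","sUL","sUR","sLR"))/4
up=(q["sUL"]+q["sUR"]-q["sLL"]-q["sLR"])/2;lf=(q["sUL"]+q["sLL"]-q["sUR"]-q["sLR"])/2
print(c,np.linalg.norm(up),np.linalg.norm(lf),np.degrees(np.arctan2(up[2],np.hypot(*up[:2]))),np.degrees(np.arctan2(up[1],up[0])),np.degrees(np.arctan2(-lf[0],lf[1])))
print(ray(s,(165,105)))
E
```

```text
slim [505.1 302.7 106.3] [np.float64(0.9528295176840852), np.float64(0.9528295176842776)]
wide [447.1 143.9 105.6] [np.float64(0.3972767242460706), np.float64(0.3972767242460346)]
picktop [648.4 187.8 171.8] [np.float64(0.24053914647404254), np.float64(0.24053914647412913)]
collar [647.5 188.2  95.7] [np.float64(0.04619372875751599), np.float64(0.04619372875736736)]
ball [ 596.4 -261.5  139.6] [np.float64(0.13706834097360124), np.float64(0.1370683409737061)]
sLL [502.  -48.5  67.1] [np.float64(0.9712217736106074), np.float64(0.9712217736105655)]
sUL [602.2 -18.6 141. ] [np.float64(0.1813428826814461), np.float64(0.18134288268151838)]
sUR [ 650.1 -170.6  140.3] [np.float64(0.5781393337913211), np.float64(0.5781393337912015)]
sLR [ 549.  -202.4   66.3] [np.float64(0.5019473333550849), np.float64(0.5019473333551416)]
base [327.4 -64.2 358.4] [np.float64(86.01868465639981), np.float64(86.01868465639976)]
[ 575.8 -110.   103.6] 128.64409878992785 160.15874456175618 35.08451767901678 17.03421959421633 17.2167599922279
(array([ 944.9, -415.3, 1014.3]), array([-0.6,  0.3, -0.7]))
```

Residuals are under 1 mm and the heights fit (vial 106, collar 96, slope 35.1°, face yaw about 17°). Next I'll move over the work for a wrist look.

{"fn": "apply_moves", "kwargs": {
  "commands": [
    [0, 0, 0, -0.034, -0.021, 0, 0.0951],
    [0, 0, 0, -0.034, -0.021, 0, 0.0951],
    [0, 0, 0, -0.034, -0.021, 0, 0.0951],
    [0, 0, 0, -0.034, -0.021, 0, 0.0951],
    [0, 0, 0, -0.034, -0.021, 0, 0.0951]
  ]
}}

```text
t: 0.57
eef_pos: [364.5, 406.9, 404.6]
tcp_rot: [-3.141, -0.0, 2.73]
ft_force: [1.0, 1.4, -0.4]
opening: 1.0
```

{"fn": "apply_moves", "kwargs": {
  "commands": [
    [0, 0, 0, -0.034, -0.021, 0, 0.0951],
    [0, 0, 0, -0.034, -0.021, 0, 0.0951],
    [0, 0, 0, -0.034, -0.021, 0, 0.0951],
    [0, 0, 0, -0.034, -0.021, 0, 0.0951],
    [0, 0, 0, -0.034, -0.021, 0, 0.0951]
  ]
}}

```text
t: 0.98
eef_pos: [478.4, 242.4, 404.7]
tcp_rot: [-3.142, -0.0, 2.73]
ft_force: [0.2, 1.0, 0.4]
opening: 0.999
```

{"fn": "apply_moves", "kwargs": {
  "commands": [
    [0, 0, 0, -0.034, -0.021, 0, 0.0951],
    [0, 0, 0, -0.034, -0.021, 0, 0.0951],
    [0, 0, 0, -0.034, -0.021, 0, 0.0951],
    [0, 0, 0, -0.034, -0.021, 0, 0.0951],
    [0, 0, 7, 0, 0, 0, 0.0951]
  ]
}}

```text
t: 1.4
eef_pos: [571.7, 107.9, 404.3]
tcp_rot: [-3.141, 0.001, 2.609]
ft_force: [0.0, -0.4, 0.2]
opening: 0.996
```

{"fn": "apply_moves", "kwargs": {
  "commands": [
    [0, 0, 7, 0, 0, 0, 0.0951],
    [0, 0, 7, 0, 0, 0, 0.0951],
    [0, 0, 7, 0, 0, 0, 0.0951],
    [0, 0, 7, 0, 0, 0, 0.0951],
    [0, 0, 7, 0, 0, 0, 0.0951]
  ]
}}

```text
t: 1.82
eef_pos: [568.7, 112.7, 404.5]
tcp_rot: [-3.141, -0.0, 1.991]
ft_force: [0.8, 0.9, 0.8]
opening: 0.995
```

{"fn": "apply_moves", "kwargs": {
  "commands": [
    [0, 0, 7, 0, 0, 0, 0.0951],
    [0, 0, 7, 0, 0, 0, 0.0951],
    [0, 0, 7, 0, 0, 0, 0.0951],
    [0, 0, 7, 0, 0, 0, 0.0951],
    [0, 0, 7, 0, 0, 0, 0.0951]
  ]
}}

```text
t: 2.23
eef_pos: [568.6, 112.8, 404.5]
tcp_rot: [-3.141, 0.0, 1.38]
ft_force: [-0.6, 0.9, 0.2]
opening: 1.005
```

{"fn": "apply_moves", "kwargs": {
  "commands": [
    [0, 0, 7, 0, 0, 0, 0.0951],
    [0, 0, 7, 0, 0, 0, 0.0951],
    [0, 0, 7, 0, 0, 0, 0.0951],
    [0, 0, 7, 0, 0, 0, 0.0951],
    [0, 0, 7, 0, 0, 0, 0.0951]
  ]
}}

```text
t: 2.65
eef_pos: [568.6, 112.8, 404.5]
tcp_rot: [-3.141, 0.0, 0.769]
ft_force: [0.1, -0.5, 0.2]
opening: 1.004
```

{"fn": "apply_moves", "kwargs": {
  "commands": [
    [0, 0, 7, 0, 0, 0, 0.0951],
    [0, 0, 7, 0, 0, 0, 0.0951],
    [0, 0, 7, 0, 0, 0, 0.0951],
    [0, 0, 7, 0, 0, 0, 0.0951],
    [0, 0, 3, 0, 0, 0, 0.0951]
  ]
}}

```text
t: 3.07
eef_pos: [568.6, 112.8, 404.5]
tcp_rot: [-3.141, 0.0, 0.227]
ft_force: [-0.4, 0.0, -0.7]
opening: 0.997
```

```bash
cat >> h.py <<'E'
def wrist(name):
    import cv2
    from cell import env,optics
    s=env.state();c=optics.read_camera("wrist");c["tcp"]=s["eef_pos"];c["rot"]=s["tcp_rot"]
    pickle.dump(c,open(f"pics/{name}.pkl","wb"));cv2.imwrite(f"pics/{name}.png",c["color"][:,:,::-1])
    print(s["t"],s["joints"].round(3),s["eef_pos"].round(1),s["tcp_rot"].round(4),s["ft_force"].round(1),s["opening"]);return c
E
python3 -c "
from h import *
wrist('w1')"
```

```text
3.0667 [0.082 0.427 1.673 0.    1.042 1.426] [568.6 112.8 404.5] [-3.1414e+00  4.0000e-04  2.2700e-01] [-0.4  0.  -0.7] 0.9968586378990968
```

View pics/w1.png

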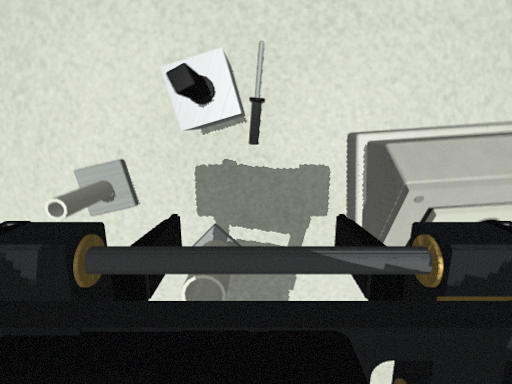

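The wrist view shows the rack with the pick (handle top ~182,77, collar ~205,92), the small decoy lying flat (255,120), and the slim vial mouth (57,208). Now an enlarged crop of the rack pick, to confirm it and get the direction of its flats.

Run:
```python
import cv2
from h import *
np.set_printoptions(precision=1,suppress=True)
c=pickle.load(open("pics/w1.pkl","rb"));a=cv2.cvtColor(c["color"],cv2.COLOR_RGB2BGR)
cr=cv2.resize(a[40:140,150:285],None,fx=5.5,fy=5.5,interpolation=cv2.INTER_CUBIC)
cr=cv2.convertScaleAbs(cr,alpha=1,beta=0)
cr=(255*(cr/255.)**.5).astype(np.uint8);cv2.imwrite("pics/w1c.png",cr)
R=(c["tcp"],c["rot"])
for n,p in dict(top=(648.4,187.8,171),col=(647.5,188.2,101),slim=(505,302.7,107)).items():print(n,proj(c,p,*R))
print(onz(ray(c,(57,208),*R),107))
```

```text
top [177.3  78. ]
col [197.1  90.3]
slim [ 56.1 210.2]
[507.5 302.  107. ]
```

View pics/w1c.png

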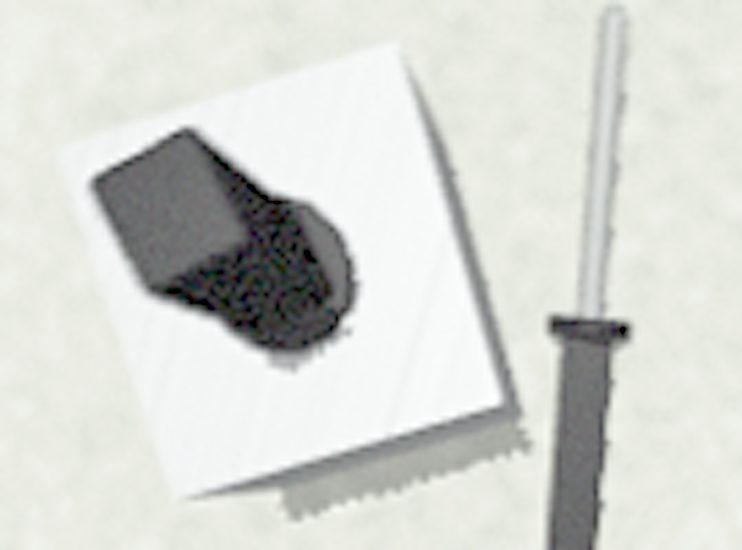

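This confirms it: the pick in the rack has a square handle and a wide collar. Handle-top corners in the crop are (95,183), (188,128), (245,240), (155,292); rack-top corners are (62,150), (397,42), (503,405), (183,497).

Run:
```python
from h import *
np.set_printoptions(precision=1,suppress=True)
c=pickle.load(open("pics/w1.pkl","rb"));R=(c["tcp"],c["rot"])
def P(q,z):
    p=np.array([onz(ray(c,(150+(u+.5)/5.5-.5,40+(v+.5)/5.5-.5),*R),z) for u,v in q]);d=np.roll(p,-1,0)-p
    print(p.mean(0),np.linalg.norm(d,axis=1),np.degrees(np.arctan2(d[:,1],d[:,0]))%90)
P([(95,183),(188,128),(245,240),(155,292)],171)
P([(62,150),(397,42),(503,405),(183,497)],95)
```

```text
[648.9 185.6 171. ] [13.5 14.5 13.2 14.5] [41.  39.1 40.9 40.3]
[648.9 185.3  95. ] [59.  60.2 58.6 59.3] [29.4 29.1 28.5 29.5]
```

Handle flats are at yaw 40.3°, centre (649, 185.5). I'll grip with the tool tilted −20° about the jaw axis, so it stays nearer vertical at the face. First I'll turn, and check where the mirror stands.

{"fn": "apply_moves", "kwargs": {
  "commands": [
    [0, 0, -6.8, 0, 0, 0, 0.0951],
    [0, 0, -6.8, 0, 0, 0, 0.0951],
    [0, 0, -6.8, 0, 0, 0, 0.0951],
    [0, 0, -6.9, 0, 0, 0, 0.0951],
    [0, -6.6, 0, 0, 0, 0, 0.0951]
  ]
}}

```text
t: 3.53
eef_pos: [568.4, 112.6, 404.8]
tcp_rot: [-3.14, 0.113, 0.722]
ft_force: [-0.9, -0.1, -0.3]
opening: 0.998
```

{"fn": "apply_moves", "kwargs": {
  "commands": [
    [0, -6.7, 0, 0, 0, 0, 0.0951],
    [0, -6.7, 0, 0, 0, 0, 0.0951],
    [0, 0, 0, 0, 0, 0, 0.0951]
  ]
}}

```text
t: 3.78
eef_pos: [568.9, 113.0, 404.2]
tcp_rot: [-3.141, 0.355, 0.713]
ft_force: [0.1, 0.6, -0.6]
opening: 1.0
```

```bash
cat >> h.py <<'E'
def togo(goal):
    from cell import env
    s=env.state();R=Ro.from_euler("xyz",s["tcp_rot"]).as_matrix()
    print("t",round(s["t"],2),"pos",s["eef_pos"].round(1),"rot",np.degrees(s["tcp_rot"]).round(2),"tool delta",(R.T@(np.array(goal)-s["eef_pos"])).round(1),"f",s["ft_force"].round(1),"open",round(s["opening"],3),"q",s["joints"].round(2));return R
E
python3 - <<'E'
from h import *
np.set_printoptions(precision=1,suppress=True)
s=pickle.load(open("pics/scene0.pkl","rb"));d=pickle.load(open("pics/side0.pkl","rb"))
# side crop B mirror corners: top (303,27), right (416,103), low (358,230), left(260,145); scene: red edge ends
f=lambda p:ray(d,(165+p[0]/3.4,75+p[1]/3.15))
for sc in((402,230),(511,182),(440,215)):
    print(onz(ray(s,sc),0),onz(ray(s,sc),100),onz(ray(s,sc),200))
for p in((303,27),(416,103),(358,230),(260,145)): print(p,onz(f(p),50),onz(f(p),150))
R=togo((719.7,245.4,386.7)); print(R)
E
```

```text
[798.9 230.4   0. ] [813.3 166.7 100. ] [827.7 103.1 200. ]
[910.7 573.5   0. ] [914.1 476.  100. ] [917.4 378.5 200. ]
[839.3 340.3   0. ] [849.7 265.9 100. ] [860.1 191.4 200. ]
(303, 27) [1087.7  615.6   50. ] [909.1 423.6 150. ]
(416, 103) [1012.  356.   50.] [843.8 199.4 150. ]
(358, 230) [748.2 176.2  50. ] [615.9  44.  150. ]
(260, 145) [813.2 384.4  50. ] [672.  223.9 150. ]
t 3.78 pos [568.9 113.  404.2] rot [-179.9   20.4   40.8] tool delta [194.2  -1.6 -53.4] f [ 0.1  0.6 -0.6] open 1.0 q [ 0.1  0.5  1.6 -0.2  1.4  1. ]
[[ 0.7  0.7 -0.3]
 [ 0.6 -0.8 -0.2]
 [-0.3 -0.  -0.9]]
```

{"fn": "apply_moves", "kwargs": {
  "commands": [
    [0, 0, 0, 0.039, 0, -0.011, 0.0951],
    [0, 0, 0, 0.039, 0, -0.011, 0.0951],
    [0, 0, 0, 0.039, 0, -0.011, 0.0951],
    [0, 0, 0, 0.039, 0, -0.011, 0.0951],
    [0, 0, 0, 0.038, -0.002, -0.01, 0.0951]
  ]
}}

```text
t: 4.2
eef_pos: [720.9, 246.4, 389.0]
tcp_rot: [-3.14, 0.344, 0.712]
ft_force: [1.6, -1.0, 0.4]
opening: 0.996
```

{"fn": "apply_moves", "kwargs": {
  "commands": [
    [0, 0, 0, 0, 0, 0, 0.0951],
    [0, 0, 0, 0, 0, 0, 0.0951]
  ]
}}

```text
t: 4.37
eef_pos: [720.2, 246.5, 386.9]
tcp_rot: [-3.139, 0.347, 0.714]
ft_force: [-0.3, -0.1, -0.2]
opening: 1.001
```

Run:
```python
from h import *
togo((719.7,245.4,386.7));R=togo((693.6,223.3,292.7))
c=wrist("w2");print(proj(c,(649,185.5,171),c["tcp"],c["rot"]))
import cv2
cv2.imwrite("pics/w2g.png",(255*(c["color"][:,:,::-1]/255.)**.6).astype(np.uint8))
```

```text
t 4.37 pos [720.2 246.5 386.9] rot [-179.87   19.91   40.91] tool delta [-1.   0.5  0.6] f [-0.3 -0.1 -0.2] open 1.001 q [ 0.26  0.76  1.1  -0.15  1.59  1.14]
t 4.37 pos [720.2 246.5 386.9] rot [-179.87   19.91   40.91] tool delta [ -1.1   0.3 100.6] f [-0.3 -0.1 -0.2] open 1.001 q [ 0.26  0.76  1.1  -0.15  1.59  1.14]
4.3667 [ 0.259  0.757  1.105 -0.148  1.595  1.136] [720.2 246.5 386.9] [-3.1394  0.3474  0.714 ] [-0.3 -0.1 -0.2] 1.0006233589933264
[257.87145504 228.14536563]
```

View pics/w2g.png

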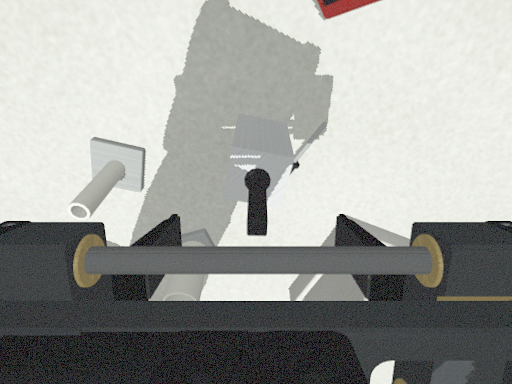

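The handle is centred in the jaws at (257,181–235), as predicted. Descending to grip.

{"fn": "apply_moves", "kwargs": {
  "commands": [
    [0, 0, 0, 0, 0, 0.025, 0.0951],
    [0, 0, 0, 0, 0, 0.025, 0.0951],
    [0, 0, 0, 0, 0, 0.025, 0.0951],
    [0, 0, 0, -0.001, 0, 0.025, 0.0951],
    [0, 0, 0, 0, 0, 0, 0.0951]
  ]
}}

```text
t: 4.83
eef_pos: [691.0, 220.4, 292.2]
tcp_rot: [-3.138, 0.353, 0.711]
ft_force: [-0.5, -0.6, -0.2]
opening: 1.0
```

{"fn": "apply_moves", "kwargs": {
  "commands": [
    [0, 0, 0, 0, 0, 0, 0.03],
    [0, 0, 0, 0, 0, 0, 0.02],
    [0, 0, 0, 0, 0, 0, 0.01],
    [0, 0, 0, 0, 0, 0, 0.008],
    [0, 0, 0, 0, 0, 0, 0.008]
  ]
}}

```text
t: 5.25
eef_pos: [693.1, 222.5, 296.6]
tcp_rot: [3.141, 0.347, 0.71]
ft_force: [0.5, 0.7, 0.0]
opening: 0.708
```

{"fn": "apply_moves", "kwargs": {
  "commands": [
    [0, 0, 0, 0, 0, 0, 0.008],
    [0, 0, 0, 0, 0, 0, 0.008],
    [0, 0, 0, 0, 0, 0, 0.008]
  ]
}}

```text
t: 5.5
eef_pos: [692.9, 222.4, 295.6]
tcp_rot: [3.142, 0.349, 0.711]
ft_force: [-0.3, 0.3, -0.1]
opening: 0.496
```

{"fn": "apply_moves", "kwargs": {
  "commands": [
    [0, 0, 0, 0, 0, 0, 0.008],
    [0, 0, 0, 0, 0, 0, 0.008],
    [0, 0, 0, 0, 0, 0, 0.008],
    [0, 0, 0, 0, 0, 0, 0.008],
    [0, 0, 0, 0, 0, 0, 0.008]
  ]
}}

```text
t: 5.92
eef_pos: [692.9, 222.4, 295.5]
tcp_rot: [-3.141, 0.349, 0.71]
ft_force: [-0.3, 0.4, -1.1]
opening: 0.168
```

{"fn": "apply_moves", "kwargs": {
  "commands": [
    [0, 0, 0, 0, 0, 0, 0.008],
    [0, 0, 0, 0, 0, 0, 0.008],
    [0, 0, 0, 0, 0, 0, 0.008],
    [0, 0, 0, 0, 0, 0, 0.008]
  ]
}}

```text
t: 6.25
eef_pos: [692.9, 222.4, 295.5]
tcp_rot: [-3.142, 0.349, 0.71]
ft_force: [0.9, -0.6, -1.3]
opening: 0.168
```

Run:
```python
from h import *
R=togo((693.6,223.3,292.7))
from cell import env
s=env.state()
g=s["eef_pos"]+171*R[:,2];print("grasp pt",g.round(1))
up=R.T@np.array([0,0,1.]);print("pick axis in tool",up.round(4), "world up in tool")
```

```text
t 6.25 pos [692.9 222.4 295.5] rot [-180.     20.     40.71] tool delta [ 2.  -0.3  2.2] f [ 0.9 -0.6 -1.3] open 0.168 q [ 0.24  0.78  1.3  -0.16  1.37  1.15]
grasp pt [648.6 184.2 134.8]
pick axis in tool [-3.420e-01 -1.000e-04 -9.397e-01] world up in tool
```

The pick is gripped (opening 16 mm). Lifting it out, then working out the reorientation.

{"fn": "apply_moves", "kwargs": {
  "commands": [
    [0, 0, 0, -0.0034, 0, -0.0094, 0.008],
    [0, 0, 0, -0.0068, 0, -0.0188, 0.008],
    [0, 0, 0, -0.0086, 0, -0.0235, 0.008],
    [0, 0, 0, -0.0086, 0, -0.0235, 0.008],
    [0, 0, 0, -0.0086, 0, -0.0235, 0.008]
  ]
}}

```text
t: 6.67
eef_pos: [692.7, 222.3, 402.5]
tcp_rot: [3.142, 0.349, 0.71]
ft_force: [-0.4, 0.3, -0.9]
opening: 0.164
```

{"fn": "apply_moves", "kwargs": {
  "commands": [
    [0, 0, 0, -0.0086, 0, -0.0235, 0.008],
    [0, 0, 0, -0.0086, 0, -0.0235, 0.008],
    [0, 0, 0, -0.0086, 0, -0.0235, 0.008],
    [0, 0, 0, 0, 0, 0, 0.008],
    [0, 0, 0, 0, 0, 0, 0.008]
  ]
}}

```text
t: 7.08
eef_pos: [692.4, 222.1, 477.8]
tcp_rot: [3.14, 0.346, 0.71]
ft_force: [-0.4, 0.1, -1.3]
opening: 0.165
```

```bash
cat >> h.py <<'E'
TIP=np.array([43.4,0,288.0])
FO=np.array([571.1,-111.4,103.]);FY=17.1   # face origin, yaw deg
def faceR(): return Ro.from_euler("xyz",[0,-35,FY],degrees=True).as_matrix()
def fpt(p): return FO+faceR()@np.array(p,float)
PITCH=20.   # tool tilt relative to pick
def toolR(): # tool orientation at face
    return faceR()@Ro.from_euler("xyz",[180,PITCH,0],degrees=True).as_matrix()
def plan(tip_goal,Rg):
    from cell import env
    s=env.state();R=Ro.from_euler("xyz",s["tcp_rot"]).as_matrix()
    tg=np.array(tip_goal)-Rg@TIP
    print("t",round(s["t"],2),"tip now",(s["eef_pos"]+R@TIP).round(1),"tcp goal",tg.round(1),"turn",np.degrees(Ro.from_matrix(R.T@Rg).as_rotvec()).round(2),"shift before turn",(R.T@(tg-s["eef_pos"])).round(1),"after",(Rg.T@(tg-s["eef_pos"])).round(1),"f",s["ft_force"].round(1),"op",round(s["opening"],3),"q",s["joints"].round(2))
E
python3 - <<'E'
from h import *
print(faceR()[:,0],Ro.from_matrix(toolR()).as_euler("xyz",degrees=True))
plan(fpt((-35,61,60)),toolR())
E
```

```text
[0.7829398  0.24086373 0.57357644] [180.  -15.   17.1]
t 7.08 tip now [649.5 184.7 192.1] tcp goal [ 381.6 -105.9  399. ] turn [ 1.09 34.32 23.94] shift before turn [-396.1   45.9  226.6] after [-400.5  222.1  -25.8] f [-0.4  0.1 -1.3] op 0.165 q [ 0.24  0.64  1.1  -0.16  1.71  1.1 ]
```

{"fn": "apply_moves", "kwargs": {
  "commands": [
    [0, 0, 0, -0.033, 0.004, 0.018, 0.008],
    [0, 0, 0, -0.033, 0.004, 0.018, 0.008],
    [0, 0, 0, -0.033, 0.004, 0.016, 0.008],
    [0, 0, 0, -0.033, 0.004, 0.014, 0.008],
    [0, 0, 0, -0.033, 0.004, 0.014, 0.008]
  ]
}}

```text
t: 7.5
eef_pos: [565.9, 87.1, 455.7]
tcp_rot: [-3.14, 0.351, 0.711]
ft_force: [0.8, -0.7, 0.2]
opening: 0.166
```

{"fn": "apply_moves", "kwargs": {
  "commands": [
    [0, 0, 0, -0.033, 0.004, 0.014, 0.008],
    [0.2, 5.7, 4, 0, 0, 0, 0.008],
    [0.2, 5.7, 4, 0, 0, 0, 0.008],
    [0.2, 5.7, 4, 0, 0, 0, 0.008],
    [0.2, 5.7, 4, 0, 0, 0, 0.008]
  ]
}}

```text
t: 7.92
eef_pos: [542.7, 61.4, 454.3]
tcp_rot: [3.116, -0.059, 0.431]
ft_force: [0.9, 0.6, -1.3]
opening: 0.163
```

{"fn": "apply_moves", "kwargs": {
  "commands": [
    [0.2, 5.7, 4, 0, 0, 0, 0.008],
    [0.1, 5.7, 4, 0, 0, 0, 0.008],
    [0, 0, 0, 0, 0, 0, 0.008]
  ]
}}

```text
t: 8.17
eef_pos: [542.5, 61.6, 454.4]
tcp_rot: [-3.14, -0.259, 0.293]
ft_force: [-0.1, -0.3, -1.1]
opening: 0.164
```

Run:
```python
from h import *
plan(fpt((-35,61,50)),toolR())
```

```text
t 8.17 tip now [653.2  95.4 187.1] tcp goal [ 387.  -104.2  390.8] turn [ 0.    0.14 -0.29] shift before turn [-206.4  113.8   10.8] after [-207.   112.7   10.3] f [-0.1 -0.3 -1.1] op 0.164 q [-0.02  0.3   1.74  0.11  0.86  1.2 ]
```

{"fn": "apply_moves", "kwargs": {
  "commands": [
    [0, 0, 0, -0.034, 0.019, 0, 0.008],
    [0, 0, 0, -0.034, 0.019, 0, 0.008],
    [0, 0, 0, -0.034, 0.019, 0, 0.008],
    [0, 0, 0, -0.034, 0.019, 0.003, 0.008],
    [0, 0, 0, -0.034, 0.019, 0.004, 0.008]
  ]
}}

```text
t: 8.58
eef_pos: [413.6, -77.3, 404.5]
tcp_rot: [-3.141, -0.253, 0.301]
ft_force: [1.2, -0.3, 0.0]
opening: 0.168
```

{"fn": "apply_moves", "kwargs": {
  "commands": [
    [0, 0, 0, -0.034, 0.018, 0.004, 0.008],
    [0, 0, 0, 0, 0, 0, 0.008],
    [0, 0, 0, 0, 0, 0, 0.008]
  ]
}}

```text
t: 8.83
eef_pos: [389.2, -104.4, 392.1]
tcp_rot: [-3.139, -0.253, 0.295]
ft_force: [0.8, -0.5, -1.4]
opening: 0.166
```

Run:
```python
from h import *
plan(fpt((-35,61,50)),toolR())
c=wrist("w3");import cv2
for p in((-35,61,50),(-35,61,0),(-58,80,0),(70,80,0),(70,-80,0),(-58,-80,0),(51,61,0),(51,-61,0)): print(p,proj(c,fpt(p),c["tcp"],c["rot"]).round(1))
cv2.imwrite("pics/w3g.png",cv2.resize((255*(c["color"][:240,:,::-1]/255.)**.6).astype(np.uint8),None,fx=1.56,fy=1.56,interpolation=cv2.INTER_CUBIC))
```

```text
t 8.83 tip now [498.1 -70.6 124.1] tcp goal [ 387.  -104.2  390.8] turn [-0.09  0.52 -0.17] shift before turn [-2.3 -0.8  0.7] after [-2.3 -0.8  0.7] f [ 0.8 -0.5 -1.4] op 0.166 q [-0.46  0.17  2.12  0.28  0.69  0.61]
8.8333 [-0.462  0.171  2.121  0.278  0.685  0.612] [ 389.2 -104.4  392.1] [-3.1393 -0.2527  0.2955] [ 0.8 -0.5 -1.4] 0.16555467264621265
(-35, 61, 50) [257.2 146.7]
(-35, 61, 0) [257.3 126.3]
(-58, 80, 0) [240.  146.5]
(70, 80, 0) [234.4   8.1]
(70, -80, 0) [423.1   7.3]
(-58, -80, 0) [386.5 146.1]
(51, 61, 0) [256.9  33.4]
(51, -61, 0) [394.9  32.9]
```

View pics/w3g.png

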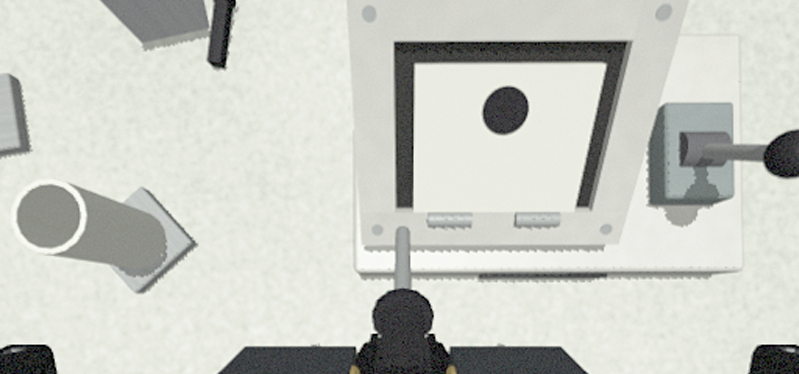

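The tip is at crop (402,229), i.e. (257.5,146.6), matching the prediction within half a pixel. The four screws sit about 2 px to the right of prediction, so I'll refit the face from them.

Run:
```python
import h; from h import *
from scipy.optimize import least_squares
c=pickle.load(open("pics/w3.pkl","rb"))
m=np.array([(369,13),(663,13),(377,230),(606,229)]);m=(m+.5)/1.56-.5
F=[(70,80,0),(70,-80,0),(-58,80,0),(-58,-80,0)]
def f(x):
    h.FO=x[:3];h.FY=x[3]
    return np.concatenate([proj(c,fpt(p),c["tcp"],c["rot"])-q for p,q in zip(F,m)])
r=least_squares(f,[*h.FO,h.FY],x_scale=[1,1,1,.2]);print(r.x.round(2),f(r.x).round(2))
# z held at 103
r2=least_squares(lambda x:f([x[0],x[1],103,x[2]]),[571,-111,17.1]);print(r2.x.round(2),r2.fun.round(2))
h.FO=np.array([r2.x[0],r2.x[1],103.]);h.FY=r2.x[2]
# groove lower-left outer corner and others check: inner floor top edge
for p in((-45,67,0),(57,67,0),(57,-67,0)): print(p,((proj(c,fpt(p),c["tcp"],c["rot"])+.5)*1.56).round(0))
```

```text
[ 571.01 -113.11  103.17   17.06] [-0.05  0.4   0.33 -0.21 -0.05 -0.28 -0.3   0.04]
[ 571.09 -113.12   17.06] [ 0.01  0.44  0.26 -0.17 -0.01 -0.33 -0.33 -0.01]
(-45, 67, 0) [396. 213.]
(57, 67, 0) [394.  42.]
(57, -67, 0) [633.  41.]
```

The groove corners agree as well. I'll update the face to (571.1, −113.1, 103), yaw 17.06°, and bring the tip above point 0.

```bash
sed -i 's/^FO=.*/FO=np.array([571.1,-113.1,103.]);FY=17.06/' h.py
cat >> h.py <<'E'
def ftip():
    from cell import env
    s=env.state();R=Ro.from_euler("xyz",s["tcp_rot"]).as_matrix()
    print("tip in face",(faceR().T@(s["eef_pos"]+R@TIP-FO)).round(1),"f",s["ft_force"].round(1))
E
python3 - <<'E'
from h import *
plan(fpt((-35,61,8)),toolR());ftip();print((toolR().T@faceR()).round(3))
E
```

```text
t 8.88 tip now [499.3 -69.9 124.7] tcp goal [410.1 -98.7 356.4] turn [-0.06  0.44 -0.05] shift before turn [10.9  1.1 40.1] after [10.6  1.1 40.2] f [ 0.5  0.3 -1.1] op 0.168 q [-0.46  0.17  2.12  0.28  0.68  0.61]
tip in face [-33.4  62.3  49.9] f [ 0.5  0.3 -1.1]
[[ 0.94   0.    -0.342]
 [ 0.    -1.     0.   ]
 [-0.342 -0.    -0.94 ]]
```

{"fn": "apply_moves", "kwargs": {
  "commands": [
    [0, 0.4, 0, 0.0026, 0.0003, 0.01, 0.008],
    [0, 0, 0, 0.0026, 0.0003, 0.01, 0.008],
    [0, 0, 0, 0.0026, 0.0003, 0.01, 0.008],
    [0, 0, 0, 0.0026, 0.0002, 0.01, 0.008],
    [0, 0, 0, 0, 0, 0, 0.008]
  ]
}}

```text
t: 9.3
eef_pos: [410.8, -97.7, 355.0]
tcp_rot: [-3.14, -0.261, 0.298]
ft_force: [0.0, 0.7, -1.1]
opening: 0.169
```

{"fn": "apply_moves", "kwargs": {
  "commands": [
    [0, 0, 0, 0, 0, 0, 0.008],
    [0, 0, 0, 0, 0, 0, 0.008]
  ]
}}

```text
t: 9.47
eef_pos: [410.0, -98.2, 356.7]
tcp_rot: [-3.141, -0.263, 0.298]
ft_force: [-0.4, 0.1, 0.5]
opening: 0.167
```

Run:
```python
from h import *
plan(fpt((-35,61,-5)),toolR());ftip()
c=wrist("w4");import cv2
a=c["color"][60:220,180:340,::-1]
cv2.imwrite("pics/w4g.png",cv2.resize((255*(a/255.)**.6).astype(np.uint8),None,fx=3.7,fy=3.7,interpolation=cv2.INTER_CUBIC))
for p in((-45,67,0),(-45,55,0),(-35,61,0),(-35,61,-7)): print(p,((proj(c,fpt(p),c["tcp"],c["rot"])+.5-[180,60])*3.7).round(0))
R=Ro.from_euler("xyz",c["rot"]).as_matrix();print(((proj(c,c["tcp"]+R@TIP,c["tcp"],c["rot"])+.5-[180,60])*3.7).round(0))
```

```text
t 9.47 tip now [521.6 -63.8  89.8] tcp goal [417.2 -96.5 345.8] turn [-0.01 -0.06  0.  ] shift before turn [ 4.3  0.5 12.4] after [ 4.3  0.5 12.4] f [-0.4  0.1  0.5] op 0.167 q [-0.43  0.25  2.13  0.32  0.58  0.59]
tip in face [-34.5  61.6   8.1] f [-0.4  0.1  0.5]
9.4667 [-0.426  0.255  2.132  0.32   0.579  0.594] [410.  -98.2 356.7] [-3.1413 -0.2629  0.2978] [-0.4  0.1  0.5] 0.16651159670409343
(-45, 67, 0) [269. 349.]
(-45, 55, 0) [315. 349.]
(-35, 61, 0) [292. 313.]
(-35, 61, -7) [292. 302.]
[289. 324.]
```

View pics/w4g.png

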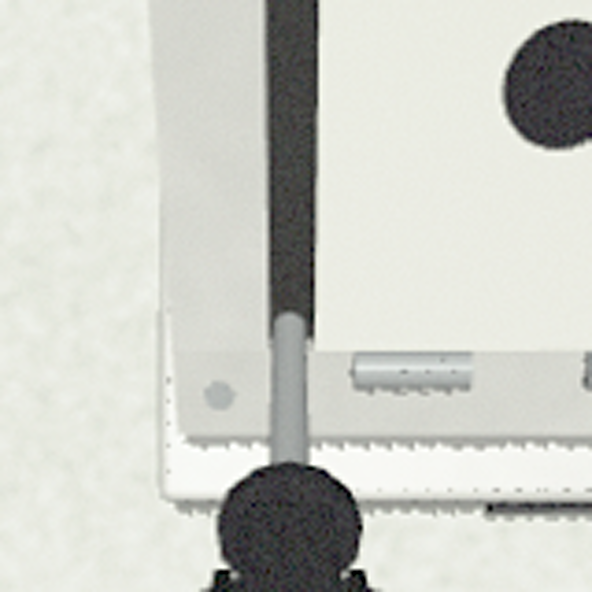

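The tip (290,313) is centred on the groove (270–313 wide there), as predicted. Lowering 13 mm slowly into the groove.

{"fn": "apply_moves", "kwargs": {
  "commands": [
    [0, 0, 0, 0.0009, 0.0001, 0.0025, 0.008],
    [0, 0, 0, 0.0009, 0.0001, 0.0025, 0.008],
    [0, 0, 0, 0.0009, 0.0001, 0.0025, 0.008],
    [0, 0, 0, 0.0009, 0.0001, 0.0025, 0.008],
    [0, 0, 0, 0.0008, 0.0001, 0.0025, 0.008]
  ]
}}

```text
t: 9.93
eef_pos: [417.3, -96.7, 345.6]
tcp_rot: [3.141, -0.263, 0.297]
ft_force: [-0.4, 0.2, 0.7]
opening: 0.17
```

{"fn": "apply_moves", "kwargs": {
  "commands": [
    [0, 0, 0, 0, 0, 0, 0.008],
    [0, 0, 0, 0, 0, 0, 0.008],
    [0, 0, 0, 0, 0, 0, 0.008]
  ]
}}

```text
t: 10.18
eef_pos: [417.2, -96.7, 345.8]
tcp_rot: [3.141, -0.263, 0.297]
ft_force: [-0.4, -0.2, -1.0]
opening: 0.166
```

Run:
```python
from h import *
plan(fpt((8,61,-5)),toolR());ftip()
```

```text
t 10.18 tip now [528.9 -62.5  79. ] tcp goal [450.9 -86.2 370.4] turn [ 0.02 -0.09 -0.04] shift before turn [ 40.5  -0.1 -14.6] after [ 40.5  -0.1 -14.7] f [-0.4 -0.2 -1. ] op 0.166 q [-0.42  0.28  2.13  0.33  0.55  0.59]
tip in face [-34.6  60.8  -5.1] f [-0.4 -0.2 -1. ]
```

{"fn": "apply_moves", "kwargs": {
  "commands": [
    [0, 0, 0, 0.0038, 0, -0.0014, 0.008],
    [0, 0, 0, 0.0038, 0, -0.0014, 0.008],
    [0, 0, 0, 0.0038, 0, -0.0014, 0.008],
    [0, 0, 0, 0.0038, 0, -0.0014, 0.008],
    [0, 0, 0, 0.0038, 0, -0.0014, 0.008]
  ]
}}

```text
t: 10.6
eef_pos: [433.4, -91.7, 357.9]
tcp_rot: [3.141, -0.264, 0.297]
ft_force: [0.2, -0.5, -0.2]
opening: 0.167
```

{"fn": "apply_moves", "kwargs": {
  "commands": [
    [0, 0, 0, 0.0038, 0, -0.0014, 0.008],
    [0, 0, 0, 0.0038, 0, -0.0014, 0.008],
    [0, 0, 0, 0.0038, 0, -0.0014, 0.008],
    [0, 0, 0, 0.0038, 0, -0.0014, 0.008],
    [0, 0, 0, 0.0038, 0, -0.0014, 0.008]
  ]
}}

```text
t: 11.02
eef_pos: [449.1, -86.9, 369.4]
tcp_rot: [3.141, -0.263, 0.297]
ft_force: [-0.3, -0.4, -0.6]
opening: 0.165
```

{"fn": "apply_moves", "kwargs": {
  "commands": [
    [0, 0, 0, 0.0023, 0, -0.0006, 0.008],
    [0, 0, 0, 0, 0, 0, 0.008]
  ]
}}

```text
t: 11.18
eef_pos: [451.1, -86.3, 370.6]
tcp_rot: [3.141, -0.264, 0.297]
ft_force: [-0.1, 0.5, -0.6]
opening: 0.166
```

Run:
```python
from h import *
plan(fpt((51,61,-5)),toolR());ftip()
c=wrist("w5");import cv2
a=c["color"][40:220,150:390,::-1]
cv2.imwrite("pics/w5g.png",cv2.resize((255*(a/255.)**.6).astype(np.uint8),None,fx=3,fy=3,interpolation=cv2.INTER_CUBIC))
```

```text
t 11.18 tip now [563.  -52.2 103.9] tcp goal [484.5 -75.9 395.1] turn [ 0.03 -0.12 -0.03] shift before turn [ 40.2  -0.2 -14.5] after [ 40.2  -0.2 -14.6] f [-0.1  0.5 -0.6] op 0.166 q [-0.36  0.28  2.04  0.27  0.63  0.71]
tip in face [ 8.8 60.6 -5.1] f [-0.1  0.5 -0.6]
11.1833 [-0.362  0.282  2.036  0.273  0.631  0.706] [451.1 -86.3 370.6] [ 3.1411 -0.2638  0.2973] [-0.1  0.5 -0.6] 0.16636459750856616
```

Force is nil and the tip is on line. On to the upper-left corner.

{"fn": "apply_moves", "kwargs": {
  "commands": [
    [0, 0, 0, 0.0038, 0, -0.0014, 0.008],
    [0, 0, 0, 0.0038, 0, -0.0014, 0.008],
    [0, 0, 0, 0.0038, 0, -0.0014, 0.008],
    [0, 0, 0, 0.0038, 0, -0.0014, 0.008],
    [0, 0, 0, 0.0038, 0, -0.0014, 0.008]
  ]
}}

```text
t: 11.65
eef_pos: [466.9, -81.4, 382.4]
tcp_rot: [3.141, -0.263, 0.297]
ft_force: [0.7, 0.0, -0.6]
opening: 0.169
```

{"fn": "apply_moves", "kwargs": {
  "commands": [
    [0, 0, 0, 0.0038, 0, -0.0014, 0.008],
    [0, 0, 0, 0.0038, 0, -0.0014, 0.008],
    [0, 0, 0, 0.0038, 0, -0.0014, 0.008],
    [0, 0, 0, 0.0038, 0, -0.0014, 0.008],
    [0, 0, 0, 0.0038, 0, -0.0014, 0.008]
  ]
}}

```text
t: 12.07
eef_pos: [482.7, -76.6, 394.0]
tcp_rot: [3.141, -0.263, 0.297]
ft_force: [-0.3, 0.3, -0.8]
opening: 0.168
```

{"fn": "apply_moves", "kwargs": {
  "commands": [
    [0, 0, 0, 0.0021, -0.0002, -0.0005, 0.008],
    [0, 0, 0, 0, 0, 0, 0.008],
    [0, 0, 0, 0, 0, 0, 0.008]
  ]
}}

```text
t: 12.32
eef_pos: [484.1, -75.9, 394.8]
tcp_rot: [3.142, -0.263, 0.297]
ft_force: [-0.5, -0.1, -0.9]
opening: 0.166
```

Run:
```python
from h import *
plan(fpt((51,20,-5)),toolR());ftip()
```

```text
t 12.32 tip now [595.8 -41.7 128. ] tcp goal [ 496.6 -115.   395.1] turn [ 0.01 -0.08 -0.03] shift before turn [ 0.5 41.1 -0.2] after [ 0.5 41.1 -0.2] f [-0.5 -0.1 -0.9] op 0.166 q [-0.32  0.29  1.94  0.23  0.71  0.8 ]
tip in face [50.8 61.  -5.1] f [-0.5 -0.1 -0.9]
```

{"fn": "apply_moves", "kwargs": {
  "commands": [
    [0, 0, 0, 0.0003, 0.0041, 0, 0.008],
    [0, 0, 0, 0, 0.0041, 0, 0.008],
    [0, 0, 0, 0, 0.0041, 0, 0.008],
    [0, 0, 0, 0, 0.0041, 0, 0.008],
    [0, 0, 0, 0, 0.0041, 0, 0.008]
  ]
}}

```text
t: 12.73
eef_pos: [490.5, -96.0, 394.8]
tcp_rot: [3.142, -0.263, 0.297]
ft_force: [0.6, 0.4, -1.2]
opening: 0.168
```

{"fn": "apply_moves", "kwargs": {
  "commands": [
    [0, 0, 0, 0, 0.0041, 0, 0.008],
    [0, 0, 0, 0, 0.0041, 0, 0.008],
    [0, 0, 0, 0, 0.0041, 0, 0.008],
    [0, 0, 0, 0, 0.0041, 0, 0.008],
    [0, 0, 0, 0, 0.0041, 0, 0.008]
  ]
}}

```text
t: 13.15
eef_pos: [496.5, -115.5, 394.9]
tcp_rot: [3.141, -0.263, 0.297]
ft_force: [-0.3, -0.2, -1.0]
opening: 0.17
```

{"fn": "apply_moves", "kwargs": {
  "commands": [
    [0, 0, 0, 0, 0.004, 0, 0.008],
    [0, 0, 0, 0, 0.004, 0, 0.008],
    [0, 0, 0, 0, 0.004, 0, 0.008],
    [0, 0, 0, 0, 0.004, 0, 0.008],
    [0, 0, 0, 0, 0.004, 0, 0.008]
  ]
}}

```text
t: 13.57
eef_pos: [502.4, -134.6, 394.9]
tcp_rot: [3.141, -0.263, 0.297]
ft_force: [0.5, 0.3, -0.5]
opening: 0.169
```

Run:
```python
from h import *
plan(fpt((51,-20,-5)),toolR());ftip()
```

```text
t 13.57 tip now [ 614.1 -100.4  128.1] tcp goal [ 508.3 -153.3  395.1] turn [ 0.02 -0.09 -0.04] shift before turn [ 0.2 19.6 -0.1] after [ 0.2 19.6 -0.2] f [ 0.5  0.3 -0.5] op 0.169 q [-0.42  0.33  1.87  0.25  0.75  0.69]
tip in face [51.2 -0.5 -5.2] f [ 0.5  0.3 -0.5]
```

{"fn": "apply_moves", "kwargs": {
  "commands": [
    [0, 0, 0, 0, 0.004, 0, 0.008],
    [0, 0, 0, 0, 0.004, 0, 0.008],
    [0, 0, 0, 0, 0.004, 0, 0.008],
    [0, 0, 0, 0, 0.004, 0, 0.008],
    [0, 0, 0, 0, 0.004, 0, 0.008]
  ]
}}

```text
t: 13.98
eef_pos: [508.2, -153.7, 394.9]
tcp_rot: [3.141, -0.263, 0.297]
ft_force: [-0.3, 0.2, -0.4]
opening: 0.165
```

{"fn": "apply_moves", "kwargs": {
  "commands": [
    [0, 0, 0, 0, 0.004, 0, 0.008],
    [0, 0, 0, 0, 0.004, 0, 0.008],
    [0, 0, 0, 0, 0.004, 0, 0.008],
    [0, 0, 0, 0, 0.004, 0, 0.008],
    [0, 0, 0, 0, 0.004, 0, 0.008]
  ]
}}

```text
t: 14.4
eef_pos: [514.1, -172.8, 394.9]
tcp_rot: [3.141, -0.263, 0.297]
ft_force: [0.5, 0.8, -1.0]
opening: 0.166
```

{"fn": "apply_moves", "kwargs": {
  "commands": [
    [0, 0, 0, 0, 0.004, 0, 0.008],
    [0, 0, 0, 0, 0.004, 0, 0.008],
    [0, 0, 0, 0, 0.004, 0, 0.008],
    [0, 0, 0, 0, 0.004, 0, 0.008],
    [0, 0, 0, 0, 0.004, 0, 0.008]
  ]
}}

```text
t: 14.82
eef_pos: [519.9, -192.0, 394.9]
tcp_rot: [3.141, -0.263, 0.297]
ft_force: [0.0, 0.2, -0.6]
opening: 0.167
```

{"fn": "apply_moves", "kwargs": {
  "commands": [
    [0, 0, 0, 0, 0, 0, 0.008],
    [0, 0, 0, 0, 0, 0, 0.008]
  ]
}}

```text
t: 14.98
eef_pos: [519.8, -191.8, 394.8]
tcp_rot: [3.142, -0.263, 0.297]
ft_force: [0.3, 0.6, -0.7]
opening: 0.17
```

Run:
```python
from h import *
plan(fpt((-35,-61,-5)),toolR());ftip()
```

```text
t 14.98 tip now [ 631.6 -157.6  128. ] tcp goal [ 453.  -213.2  345.8] turn [ 0.02 -0.08 -0.06] shift before turn [-80.5   0.9  29.1] after [-80.5   0.8  29.2] f [ 0.3  0.6 -0.7] op 0.17 q [-0.5   0.38  1.79  0.26  0.8   0.61]
tip in face [ 51.  -60.3  -5.1] f [ 0.3  0.6 -0.7]
```

{"fn": "apply_moves", "kwargs": {
  "commands": [
    [0, 0, 0, -0.0038, 0.0006, 0.0014, 0.008],
    [0, 0, 0, -0.0038, 0, 0.0014, 0.008],
    [0, 0, 0, -0.0038, 0, 0.0014, 0.008],
    [0, 0, 0, -0.0038, 0, 0.0014, 0.008],
    [0, 0, 0, -0.0038, 0, 0.0013, 0.008]
  ]
}}

```text
t: 15.4
eef_pos: [503.7, -197.0, 383.0]
tcp_rot: [3.142, -0.263, 0.297]
ft_force: [-0.4, 0.2, -1.2]
opening: 0.166
```

{"fn": "apply_moves", "kwargs": {
  "commands": [
    [0, 0, 0, -0.0038, 0, 0.0014, 0.008],
    [0, 0, 0, -0.0038, 0, 0.0014, 0.008],
    [0, 0, 0, -0.0038, 0, 0.0014, 0.008],
    [0, 0, 0, -0.0038, 0, 0.0014, 0.008],
    [0, 0, 0, -0.0038, 0, 0.0013, 0.008]
  ]
}}

```text
t: 15.82
eef_pos: [488.0, -201.9, 371.5]
tcp_rot: [3.141, -0.263, 0.297]
ft_force: [-0.2, -0.3, -0.2]
opening: 0.167
```

{"fn": "apply_moves", "kwargs": {
  "commands": [
    [0, 0, 0, -0.0038, 0, 0.0014, 0.008],
    [0, 0, 0, -0.0038, 0, 0.0014, 0.008],
    [0, 0, 0, -0.0038, 0, 0.0014, 0.008],
    [0, 0, 0, -0.0038, 0, 0.0014, 0.008],
    [0, 0, 0, -0.0038, 0, 0.0013, 0.008]
  ]
}}

```text
t: 16.23
eef_pos: [472.2, -206.8, 359.8]
tcp_rot: [3.141, -0.263, 0.297]
ft_force: [-0.2, -0.1, -1.4]
opening: 0.166
```

{"fn": "apply_moves", "kwargs": {
  "commands": [
    [0, 0, 0, -0.0038, 0, 0.0014, 0.008],
    [0, 0, 0, -0.0038, 0, 0.0014, 0.008],
    [0, 0, 0, -0.0038, 0, 0.0014, 0.008],
    [0, 0, 0, -0.0038, 0, 0.0014, 0.008],
    [0, 0, 0, -0.0038, 0, 0.0013, 0.008]
  ]
}}

```text
t: 16.65
eef_pos: [456.4, -211.6, 348.2]
tcp_rot: [3.141, -0.263, 0.297]
ft_force: [0.6, -0.3, -1.0]
opening: 0.168
```

{"fn": "apply_moves", "kwargs": {
  "commands": [
    [0, 0, 0, -0.0036, 0, 0.0014, 0.008],
    [0, 0, 0, 0, 0, 0, 0.008],
    [0, 0, 0, 0, 0, 0, 0.008]
  ]
}}

```text
t: 16.9
eef_pos: [453.6, -212.5, 346.1]
tcp_rot: [3.142, -0.263, 0.297]
ft_force: [0.8, -0.5, -1.2]
opening: 0.164
```

Run:
```python
from h import *
plan(fpt((-35,-61,60)),toolR());ftip()
# slim vial by w1,w2,scene,side
s=pickle.load(open("pics/scene0.pkl","rb"));d=pickle.load(open("pics/side0.pkl","rb"))
w1=pickle.load(open("pics/w1.pkl","rb"));w2=pickle.load(open("pics/w2.pkl","rb"))
for n,r in dict(s=ray(s,(165+438/2.48,105+49/2.48)),d=ray(d,(165+56/3.4,75+214/3.15)),w1=ray(w1,(57,208),w1["tcp"],w1["rot"]),w2=ray(w2,(80,211),w2["tcp"],w2["rot"])).items(): print(n,onz(r,107).round(1))
```

```text
t 16.9 tip now [ 565.4 -178.4   79.4] tcp goal [ 417.4 -224.1  399. ] turn [ 0.02 -0.09 -0.06] shift before turn [-23.    0.4 -61. ] after [-23.1   0.4 -60.9] f [ 0.8 -0.5 -1.2] op 0.164 q [-0.6   0.38  1.96  0.34  0.66  0.42]
tip in face [-33.7 -60.7  -5.2] f [ 0.8 -0.5 -1.2]
s [504.8 303.3 107. ]
d [503.9 299.9 107. ]
w1 [507.5 302.  107. ]
w2 [506.3 302.  107. ]
```

All seven legs are traced with no force. Lifting out slowly, then planning the reorientation for the vial at about (506, 302).

{"fn": "apply_moves", "kwargs": {
  "commands": [
    [0, 0, 0, -0.0014, 0, -0.0038, 0.008],
    [0, 0, 0, -0.0014, 0, -0.0038, 0.008],
    [0, 0, 0, -0.0014, 0, -0.0038, 0.008],
    [0, 0, 0, -0.005, 0, -0.014, 0.008],
    [0, 0, 0, -0.007, 0, -0.02, 0.008]
  ]
}}

```text
t: 17.32
eef_pos: [427.3, -220.4, 385.7]
tcp_rot: [-3.14, -0.262, 0.297]
ft_force: [-0.2, -0.0, -0.6]
opening: 0.166
```

{"fn": "apply_moves", "kwargs": {
  "commands": [
    [0, 0, 0, 0.01, 0, -0.027, 0.008],
    [0, 0, 0, 0.01, 0, -0.027, 0.008],
    [0, 0, 0, 0.01, 0, -0.027, 0.008],
    [0, 0, 0, 0, 0, 0, 0.008],
    [0, 0, 0, 0, 0, 0, 0.008]
  ]
}}

```text
t: 17.73
eef_pos: [434.7, -217.9, 473.2]
tcp_rot: [3.139, -0.265, 0.298]
ft_force: [-0.1, -0.4, -1.6]
opening: 0.166
```

```bash
cat >> h.py <<'E'
def upR(yaw): return Ro.from_euler("xyz",[180,PITCH,yaw],degrees=True).as_matrix()
E
python3 - <<'E'
from h import *
plan((506,302,200),upR(31));plan((506,302,200),upR(17.06))
E
```

```text
t 17.73 tip now [ 547.1 -184.3  206.7] tcp goal [555.5 331.7 485.5] turn [ -0.43 -35.   -14.19] shift before turn [ 270.4 -490.2   59.3] after [ 359.2 -408.9 -143.7] f [-0.1 -0.4 -1.6] op 0.166 q [-0.64  0.2   1.83  0.26  0.97  0.51]
t 17.73 tip now [ 547.1 -184.3  206.7] tcp goal [561.2 318.9 485.5] turn [  0.16 -35.2   -0.04] shift before turn [ 272.  -476.2   59.8] after [ 257.5 -476.1 -106.7] f [-0.1 -0.4 -1.6] op 0.166 q [-0.64  0.2   1.83  0.26  0.97  0.51]
```

{"fn": "apply_moves", "kwargs": {
  "commands": [
    [-0.1, -5.8, -2.4, 0, 0, 0, 0.008],
    [-0.1, -5.8, -2.4, 0, 0, 0, 0.008],
    [-0.1, -5.8, -2.4, 0, 0, 0, 0.008],
    [-0.1, -5.8, -2.4, 0, 0, 0, 0.008],
    [0, -5.8, -2.3, 0, 0, 0, 0.008]
  ]
}}

```text
t: 18.15
eef_pos: [434.8, -218.2, 470.7]
tcp_rot: [3.134, 0.252, 0.502]
ft_force: [-0.4, -0.4, -2.1]
opening: 0.165
```

{"fn": "apply_moves", "kwargs": {
  "commands": [
    [0, -6, -2.3, 0, 0, 0, 0.008],
    [0, 0, 0, 0.024, -0.027, -0.01, 0.008],
    [0, 0, 0, 0.024, -0.027, -0.01, 0.008],
    [0, 0, 0, 0.024, -0.027, -0.01, 0.008],
    [0, 0, 0, 0.024, -0.027, -0.01, 0.008]
  ]
}}

```text
t: 18.57
eef_pos: [468.4, -70.6, 475.5]
tcp_rot: [-3.137, 0.352, 0.542]
ft_force: [1.1, -0.7, -0.8]
opening: 0.169
```

{"fn": "apply_moves", "kwargs": {
  "commands": [
    [0, 0, 0, 0.024, -0.027, -0.01, 0.008],
    [0, 0, 0, 0.024, -0.027, -0.01, 0.008],
    [0, 0, 0, 0.024, -0.027, -0.01, 0.008],
    [0, 0, 0, 0.024, -0.027, -0.01, 0.008],
    [0, 0, 0, 0.024, -0.027, -0.01, 0.008]
  ]
}}

```text
t: 18.98
eef_pos: [510.3, 112.3, 481.6]
tcp_rot: [-3.138, 0.352, 0.542]
ft_force: [1.3, -0.5, -0.5]
opening: 0.168
```

{"fn": "apply_moves", "kwargs": {
  "commands": [
    [0, 0, 0, 0.024, -0.027, -0.01, 0.008],
    [0, 0, 0, 0.024, -0.027, -0.01, 0.008],
    [0, 0, 0, 0.024, -0.027, -0.01, 0.008],
    [0, 0, 0, 0.024, -0.027, -0.01, 0.008],
    [0, 0, 0, 0, 0, 0, 0.008]
  ]
}}

```text
t: 19.4
eef_pos: [544.4, 261.3, 485.6]
tcp_rot: [-3.137, 0.352, 0.546]
ft_force: [0.6, 0.6, 0.2]
opening: 0.168
```

Run:
```python
from h import *
plan((506,302,150),upR(31))
```

```text
t 19.4 tip now [493.7 232.1 200.3] tcp goal [555.5 331.7 435.5] turn [-0.18  0.16  0.26] shift before turn [ 60.4 -54.3  31.5] after [ 60.1 -54.7  31.5] f [0.6 0.6 0.2] op 0.168 q [ 0.35  0.44  1.44 -0.06  1.61  1.38]
```

{"fn": "apply_moves", "kwargs": {
  "commands": [
    [-0.2, 0.2, 0.3, 0.015, -0.0136, 0.008, 0.008],
    [0, 0, 0, 0.015, -0.0136, 0.008, 0.008],
    [0, 0, 0, 0.015, -0.0136, 0.008, 0.008],
    [0, 0, 0, 0.015, -0.0136, 0.008, 0.008],
    [0, 0, 0, 0, 0, 0, 0.008]
  ]
}}

```text
t: 19.82
eef_pos: [555.2, 328.4, 432.7]
tcp_rot: [3.14, 0.352, 0.538]
ft_force: [0.6, 0.7, -0.9]
opening: 0.168
```

{"fn": "apply_moves", "kwargs": {
  "commands": [
    [0, 0, 0, 0, 0, 0, 0.008],
    [0, 0, 0, 0, 0, 0, 0.008]
  ]
}}

```text
t: 19.98
eef_pos: [555.2, 325.9, 436.7]
tcp_rot: [3.139, 0.348, 0.536]
ft_force: [0.4, -0.0, -0.1]
opening: 0.165
```

Run:
```python
from h import *
plan((506,302,110),upR(31))
c=wrist("w6");import cv2
a=c["color"][60:220,180:340,::-1]
cv2.imwrite("pics/w6g.png",cv2.resize((255*(a/255.)**.6).astype(np.uint8),None,fx=3.7,fy=3.7,interpolation=cv2.INTER_CUBIC))
q=lambda p:((proj(c,p,c["tcp"],c["rot"])+.5-[180,60])*3.7).round(0)
R=Ro.from_euler("xyz",c["rot"]).as_matrix();print(q(c["tcp"]+R@TIP),q((506,302,107)),q((506,302,12)))
```

```text
t 19.98 tip now [506.2 295.9 151.2] tcp goal [555.5 331.7 395.5] turn [ 0.05 -0.06 -0.28] shift before turn [17.1 -5.  37.7] after [17.1 -4.9 37.7] f [ 0.4 -0.  -0.1] op 0.165 q [ 0.43  0.54  1.4  -0.04  1.55  1.47]
19.9833 [ 0.433  0.537  1.4   -0.038  1.551  1.475] [555.2 325.9 436.7] [3.1389 0.3481 0.5358] [ 0.4 -0.  -0.1] 0.16528738241325705
[290. 324.] [270. 248.] [273. 150.]
```

View pics/w6g.png

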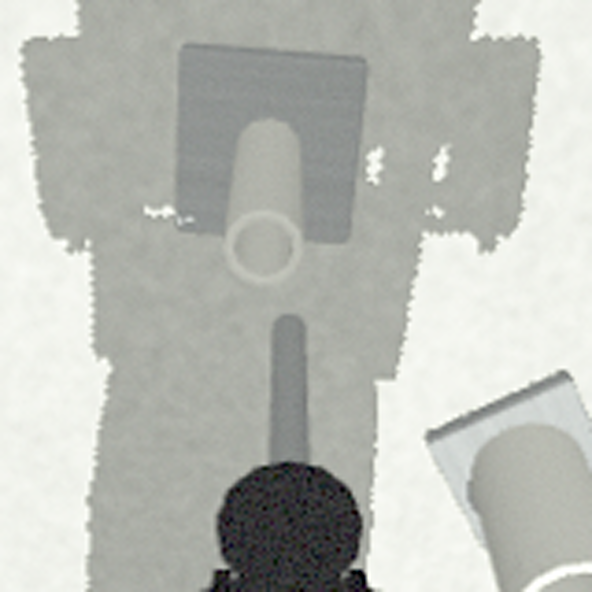

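The vial mouth ring is centred at (264.5,247) against a prediction of (270,248), so the vial is 1.6 mm further left: (505.2, 303.4). That agrees with the scene camera. Aligning above it.

{"fn": "apply_moves", "kwargs": {
  "commands": [
    [0, 0, -0.3, 0.005, -0.0022, 0.011, 0.008],
    [0, 0, 0, 0.005, -0.0022, 0.011, 0.008],
    [0, 0, 0, 0.005, -0.0021, 0.011, 0.008],
    [0, 0, 0, 0, 0, 0, 0.008],
    [0, 0, 0, 0, 0, 0, 0.008]
  ]
}}

```text
t: 20.45
eef_pos: [554.4, 333.5, 399.8]
tcp_rot: [3.141, 0.349, 0.541]
ft_force: [-0.4, -0.7, -0.1]
opening: 0.165
```

Run:
```python
from h import *
plan((505.2,303.4,115),upR(31));plan((505.2,303.4,23),upR(31))
c=wrist("w7");import cv2
a=c["color"][60:220,180:340,::-1]
cv2.imwrite("pics/w7g.png",cv2.resize((255*(a/255.)**.6).astype(np.uint8),None,fx=3.7,fy=3.7,interpolation=cv2.INTER_CUBIC))
q=lambda p:((proj(c,p,c["tcp"],c["rot"])+.5-[180,60])*3.7).round(0)
R=Ro.from_euler("xyz",c["rot"]).as_matrix();print(q(c["tcp"]+R@TIP),q((505.2,303.4,107)))
```

```text
t 20.45 tip now [505.  303.6 114.3] tcp goal [554.7 333.1 400.5] turn [ 0.05 -0.    0.02] shift before turn [-0.2  0.5 -0.7] after [-0.2  0.5 -0.7] f [-0.4 -0.7 -0.1] op 0.165 q [ 0.44  0.57  1.44 -0.03  1.48  1.48]
t 20.45 tip now [505.  303.6 114.3] tcp goal [554.7 333.1 308.5] turn [ 0.05 -0.    0.02] shift before turn [31.3  0.5 85.8] after [31.3  0.5 85.8] f [-0.4 -0.7 -0.1] op 0.165 q [ 0.44  0.57  1.44 -0.03  1.48  1.48]
20.45 [ 0.444  0.572  1.437 -0.034  1.48   1.482] [554.4 333.5 399.8] [3.1409 0.3491 0.5415] [-0.4 -0.7 -0.1] 0.1647479746955867
[290. 324.] [291. 312.]
```

View pics/w7g.png

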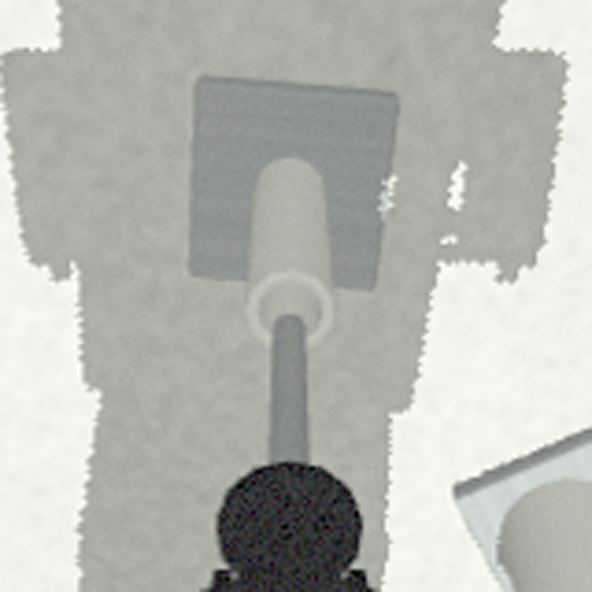

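The ring is at (291,311) against a predicted (291,312), so the tip is centred. Inserting at about 0.1 m/s, slower at the end.

{"fn": "apply_moves", "kwargs": {
  "commands": [
    [0, 0, 0, 0.0034, 0, 0.0094, 0.008],
    [0, 0, 0, 0.0034, 0, 0.0094, 0.008],
    [0, 0, 0, 0.0034, 0, 0.0094, 0.008],
    [0, 0, 0, 0.0034, 0, 0.0094, 0.008],
    [0, 0, 0, 0, 0, 0, 0.008]
  ]
}}

```text
t: 20.92
eef_pos: [554.2, 333.3, 358.2]
tcp_rot: [3.141, 0.35, 0.541]
ft_force: [0.4, -1.4, -1.3]
opening: 0.167
```

{"fn": "apply_moves", "kwargs": {
  "commands": [
    [0, 0, 0, 0.0034, 0, 0.0094, 0.008],
    [0, 0, 0, 0.0034, 0, 0.0094, 0.008],
    [0, 0, 0, 0.0034, 0, 0.0094, 0.008],
    [0, 0, 0, 0.0034, 0, 0.0094, 0.008],
    [0, 0, 0, 0, 0, 0, 0.008]
  ]
}}

```text
t: 21.33
eef_pos: [554.2, 333.3, 318.5]
tcp_rot: [3.141, 0.35, 0.541]
ft_force: [0.2, -0.1, -0.7]
opening: 0.168
```

{"fn": "apply_moves", "kwargs": {
  "commands": [
    [0, 0, 0, 0.001, 0, 0.0028, 0.008],
    [0, 0, 0, 0.001, 0, 0.0028, 0.008],
    [0, 0, 0, 0.0007, 0, 0.0019, 0.008],
    [0, 0, 0, 0, 0, 0, 0.008],
    [0, 0, 0, 0, 0, 0, 0.008]
  ]
}}

```text
t: 21.75
eef_pos: [554.4, 333.4, 313.2]
tcp_rot: [3.141, 0.347, 0.541]
ft_force: [-0.1, 0.1, -1.0]
opening: 0.165
```

Run:
```python
from h import *
plan((505.2,303.4,22),upR(31))
```

```text
t 21.75 tip now [505.7 303.8  27.6] tcp goal [554.7 333.1 307.5] turn [ 0.05 -0.13  0.01] shift before turn [2.  0.4 5.3] after [2.  0.4 5.3] f [-0.1  0.1 -1. ] op 0.165 q [ 0.44  0.66  1.52 -0.04  1.31  1.49]
```

{"fn": "apply_moves", "kwargs": {
  "commands": [
    [0, 0, 0, 0.0005, 0, 0.0014, 0.008],
    [0, 0, 0, 0.0005, 0, 0.0014, 0.008],
    [0, 0, 0, 0, 0, 0, 0.008]
  ]
}}

```text
t: 22.0
eef_pos: [554.3, 333.4, 309.8]
tcp_rot: [3.141, 0.347, 0.541]
ft_force: [0.8, 0.0, -1.3]
opening: 0.165
```

{"fn": "apply_moves", "kwargs": {
  "commands": [
    [0, 0, 0, 0.0004, 0, 0.0012, 0.008],
    [0, 0, 0, 0, 0, 0, 0.008]
  ]
}}

```text
t: 22.17
eef_pos: [554.3, 333.4, 308.5]
tcp_rot: [3.141, 0.347, 0.541]
ft_force: [-0.2, 0.4, -0.1]
opening: 0.171
```

{"fn": "apply_moves", "kwargs": {
  "commands": [
    [0, 0, 0, 0.0004, 0, 0.001, 0.008],
    [0, 0, 0, 0, 0, 0, 0.008]
  ]
}}

```text
t: 22.33
eef_pos: [554.4, 333.4, 307.6]
tcp_rot: [3.141, 0.347, 0.541]
ft_force: [0.4, -0.8, -1.2]
opening: 0.168
```

{"fn": "apply_moves", "kwargs": {
  "commands": [
    [0, 0, 0, 0.0003, 0, 0.0008, 0.008],
    [0, 0, 0, 0, 0, 0, 0.008]
  ]
}}

```text
t: 22.5
eef_pos: [554.4, 333.5, 307.5]
tcp_rot: [3.141, 0.347, 0.541]
ft_force: [-0.0, 0.8, 5.5]
opening: 0.171
```

{"fn": "apply_moves", "kwargs": {
  "commands": [
    [0, 0, 0, 0.0003, 0, 0.0008, 0.008],
    [0, 0, 0, 0, 0, 0, 0.008]
  ]
}}

```text
t: 22.67
eef_pos: [554.4, 333.4, 307.5]
tcp_rot: [3.141, 0.346, 0.541]
ft_force: [-2.4, -1.1, 12.6]
opening: 0.167
```

The collar is seated on the rim (force rises to 12.6 N). Relieving it and releasing.

{"fn": "apply_moves", "kwargs": {
  "commands": [
    [0, 0, 0, -0.0004, 0, -0.0012, 0.008],
    [0, 0, 0, 0, 0, 0, 0.06],
    [0, 0, 0, 0, 0, 0, 0.06],
    [0, 0, 0, 0, 0, 0, 0.06],
    [0, 0, 0, 0, 0, 0, 0.06]
  ]
}}

```text
t: 23.08
eef_pos: [554.5, 333.4, 307.0]
tcp_rot: [3.141, 0.347, 0.541]
ft_force: [-0.1, 0.0, 0.6]
opening: 0.396
```

{"fn": "apply_moves", "kwargs": {
  "commands": [
    [0, 0, 0, 0, 0, 0, 0.06],
    [0, 0, 0, 0, 0, 0, 0.06],
    [0, 0, 0, 0, 0, 0, 0.06],
    [0, 0, 0, 0, 0, 0, 0.06],
    [0, 0, 0, 0, 0, 0, 0.06]
  ]
}}

```text
t: 23.5
eef_pos: [554.4, 333.5, 307.2]
tcp_rot: [3.141, 0.347, 0.541]
ft_force: [0.0, -0.3, 0.1]
opening: 0.627
```

{"fn": "apply_moves", "kwargs": {
  "commands": [
    [0, 0, 0, 0, 0, -0.01, 0.06],
    [0, 0, 0, 0, 0, -0.025, 0.06],
    [0, 0, 0, 0, 0, -0.03, 0.06],
    [0, 0, 0, 0, 0, -0.03, 0.06],
    [0, 0, 0, 0, 0, -0.03, 0.06]
  ]
}}

```text
t: 23.92
eef_pos: [591.1, 355.7, 427.1]
tcp_rot: [3.141, 0.347, 0.541]
ft_force: [0.0, -0.6, -0.8]
opening: 0.631
```

Run:
```python
from h import *
import cv2
from cell import optics
c=wrist("w8")
a=c["color"][60:220,180:340,::-1]
q=lambda p:((proj(c,p,c["tcp"],c["rot"])+.5-[180,60])*1.8).round(0)
print(q((505.2,303.4,113)),q((505.2,303.4,183)))
s=optics.read_camera("scene");d=optics.read_camera("side")
pickle.dump(d,open("pics/d8.pkl","wb"))
u=proj(s,(505.2,303.4,183));v=proj(s,(505.2,303.4,107));print(u,v);u2=proj(d,(505.2,303.4,140));print(u2)
b=s["color"][100:180,290:380,::-1];e=d["color"][100:190,140:230,::-1]
g=lambda x:cv2.resize((255*(x/255.)**.6).astype(np.uint8),(390,int(390*x.shape[0]/x.shape[1])),interpolation=cv2.INTER_CUBIC)[:340]
A=g(a);ims=[A[:340],g(b),g(e)]
H=max(i.shape[0] for i in ims);ims=[cv2.copyMakeBorder(i,0,H-i.shape[0],0,0,0) for i in ims]
im=cv2.hconcat(ims);cv2.imwrite("pics/rel.png",cv2.resize(im,None,fx=.68,fy=.68))
```

```text
23.9167 [ 0.45   0.615  1.28  -0.032  1.592  1.484] [591.1 355.7 427.1] [3.1408 0.3466 0.5413] [ 0.  -0.6 -0.8] 0.6311706803083926
[141. 205.] [142. 277.]
[346.52994332 104.85699913] [341.76659656 124.82387467]
[180.24077778 132.25269216]
```

View pics/rel.png

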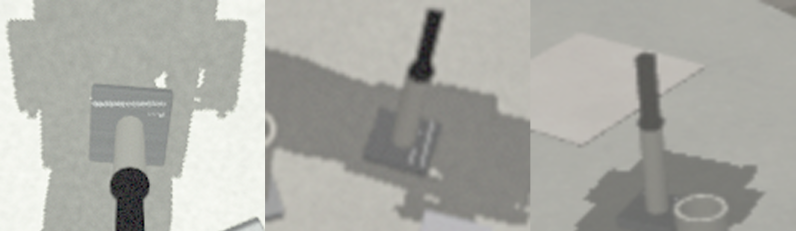

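The pick stands upright in the slim vial with its collar on the rim, agreeing in all three views. Next is the lever.

Run:
```python
from h import *
s=pickle.load(open("pics/scene0.pkl","rb"))
print("bottle",onz(ray(s,(71/.78,193/.78)),65))
from cell import env
st=env.state();R=Ro.from_euler("xyz",st["tcp_rot"]).as_matrix();Rg=Ro.from_euler("xyz",[180,0,17.06],degrees=True).as_matrix()
print("turn",np.degrees(Ro.from_matrix(R.T@Rg).as_rotvec()).round(2))
print("shift after",(Rg.T@(np.array([553,-275.6,420])-st["eef_pos"])).round(1))
```

```text
bottle [ 337.10822773 -390.96829585   65.        ]
turn [ 2.46 19.52 13.83]
shift after [-221.5  592.3    7.5]
```

{"fn": "apply_moves", "kwargs": {
  "commands": [
    [0.6, 4.9, 3.5, 0, 0, 0, 0.0],
    [0.6, 4.9, 3.5, 0, 0, 0, 0.0],
    [0.6, 4.9, 3.4, 0, 0, 0, 0.0],
    [0.6, 4.9, 3.4, 0, 0, 0, 0.0],
    [0, 0, 0, -0.0138, 0.037, 0, 0.0]
  ]
}}

```text
t: 24.48
eef_pos: [587.7, 319.4, 423.7]
tcp_rot: [3.142, -0.002, 0.298]
ft_force: [0.4, -0.1, -0.2]
opening: 0.336
```

{"fn": "apply_moves", "kwargs": {
  "commands": [
    [0, 0, 0, -0.0138, 0.037, 0, 0.0],
    [0, 0, 0, -0.0138, 0.037, 0, 0.0],
    [0, 0, 0, -0.0138, 0.037, 0, 0.0],
    [0, 0, 0, -0.0138, 0.037, 0, 0.0],
    [0, 0, 0, -0.0138, 0.037, 0, 0.0]
  ]
}}

```text
t: 24.9
eef_pos: [576.1, 117.2, 424.8]
tcp_rot: [3.14, 0.004, 0.299]
ft_force: [0.3, -0.5, 0.0]
opening: 0.02
```

{"fn": "apply_moves", "kwargs": {
  "commands": [
    [0, 0, 0, -0.0138, 0.037, 0, 0.0],
    [0, 0, 0, -0.0138, 0.037, 0, 0.0],
    [0, 0, 0, -0.0138, 0.037, 0, 0.0],
    [0, 0, 0, -0.0138, 0.037, 0, 0.0],
    [0, 0, 0, -0.0138, 0.037, 0, 0.0]
  ]
}}

```text
t: 25.32
eef_pos: [564.6, -80.0, 425.4]
tcp_rot: [3.141, 0.004, 0.298]
ft_force: [0.9, -0.2, 0.5]
opening: 0.002
```

{"fn": "apply_moves", "kwargs": {
  "commands": [
    [0, 0, 0, -0.0138, 0.037, 0, 0.0],
    [0, 0, 0, -0.0138, 0.037, 0, 0.0],
    [0, 0, 0, -0.0138, 0.037, 0, 0.0],
    [0, 0, 0, -0.0138, 0.037, 0, 0.0],
    [0, 0, 0, 0, 0, 0, 0.0]
  ]
}}

```text
t: 25.73
eef_pos: [555.2, -241.4, 425.3]
tcp_rot: [3.14, 0.004, 0.294]
ft_force: [0.5, 0.3, -0.9]
opening: 0.002
```

Run:
```python
from h import *
togo((553,-275.6,315))
```

```text
t 25.73 pos [ 555.2 -241.4  425.3] rot [179.88   0.24  16.85] tool delta [-11.5  31.9 110.4] f [ 0.5  0.3 -0.9] open 0.002 q [-0.52  0.44  1.58 -0.    1.12  0.76]
```

{"fn": "apply_moves", "kwargs": {
  "commands": [
    [0, 0, 0, -0.0115, 0.032, 0, 0.0],
    [0, 0, 0, 0, 0, 0.03, 0.0],
    [0, 0, 0, 0, 0, 0.03, 0.0],
    [0, 0, 0, 0, 0, 0.03, 0.0],
    [0, 0, 0, 0, 0, 0.02, 0.0]
  ]
}}

```text
t: 26.15
eef_pos: [553.5, -269.6, 313.3]
tcp_rot: [-3.14, 0.005, 0.298]
ft_force: [0.7, 0.4, 0.5]
opening: 0.007
```

{"fn": "apply_moves", "kwargs": {
  "commands": [
    [0, 0, 0, 0, 0, 0, 0.0],
    [0, 0, 0, 0.008, 0, 0, 0.0],
    [0, 0, 0, 0.008, 0, 0, 0.0],
    [0, 0, 0, 0.008, 0, 0, 0.0],
    [0, 0, 0, 0.008, 0, 0, 0.0]
  ]
}}

```text
t: 26.57
eef_pos: [585.9, -260.3, 317.9]
tcp_rot: [3.138, 0.001, 0.299]
ft_force: [-0.9, 0.4, -0.3]
opening: 0.002
```

{"fn": "apply_moves", "kwargs": {
  "commands": [
    [0, 0, 0, 0.008, 0, 0, 0.0],
    [0, 0, 0, 0.008, 0, 0, 0.0],
    [0, 0, 0, 0.006, 0, 0, 0.0],
    [0, 0, 0, 0.006, 0, 0, 0.0],
    [0, 0, 0, 0.006, 0, 0, 0.0]
  ]
}}

```text
t: 26.98
eef_pos: [618.0, -250.4, 316.2]
tcp_rot: [3.14, 0.003, 0.299]
ft_force: [-1.3, -0.2, -0.1]
opening: 0.005
```

{"fn": "apply_moves", "kwargs": {
  "commands": [
    [0, 0, 0, 0.006, 0, 0, 0.0],
    [0, 0, 0, 0.006, 0, 0, 0.0],
    [0, 0, 0, 0.005, 0, 0, 0.0],
    [0, 0, 0, 0, 0, 0, 0.0]
  ]
}}

```text
t: 27.32
eef_pos: [634.4, -245.4, 316.0]
tcp_rot: [3.14, 0.003, 0.299]
ft_force: [-0.0, -0.6, -0.2]
opening: 0.002
```

Run:
```python
from h import *
togo((641.9,-248.3,315))
import cv2
from cell import optics
for n in("scene","side"):
    c=optics.read_camera(n);pickle.dump(c,open(f"pics/{n}9.pkl","wb"))
    h=np.array([624.7,-253.6,62]);d=np.array([.956,.293,0])
    for a in(.3,.4,.5):print(n,a,proj(c,h+85*(np.sin(a)*d+np.cos(a)*np.array([0,0,1]))).round(1))
```

```text
t 27.32 pos [ 634.4 -245.4  316. ] rot [1.799e+02 1.500e-01 1.712e+01] tool delta [6.3 5.  1. ] f [-0.  -0.6 -0.2] open 0.002 q [-0.47  0.66  1.5  -0.    0.98  0.81]
scene 0.3 [219.9 288.2]
scene 0.4 [223.2 290.5]
scene 0.5 [226.5 293. ]
side 0.3 [365.4 188.4]
side 0.4 [366.4 187.9]
side 0.5 [367.3 187.7]
```

{"fn": "apply_moves", "kwargs": {
  "commands": [
    [0, 0, 0, 0.004, 0.004, 0, 0.0],
    [0, 0, 0, 0.004, 0, 0, 0.0],
    [0, 0, 0, 0, 0, 0, 0.0]
  ]
}}

```text
t: 27.67
eef_pos: [642.1, -247.9, 316.2]
tcp_rot: [3.14, 0.006, 0.298]
ft_force: [-8.7, -4.1, 2.9]
opening: 0.008
```

{"fn": "apply_moves", "kwargs": {
  "commands": [
    [0, 0, 0, 0.003, 0, 0, 0.0],
    [0, 0, 0, 0, 0, 0, 0.0]
  ]
}}

```text
t: 27.83
eef_pos: [643.5, -247.7, 316.1]
tcp_rot: [3.142, 0.011, 0.298]
ft_force: [-22.3, -9.1, 8.3]
opening: 0.007
```

Run:
```python
from h import *
togo((641.9,-248.3,315))
import cv2
from cell import optics
for n in("scene","side"):
    c=optics.read_camera(n);pickle.dump(c,open(f"pics/{n}9.pkl","wb"))
    m=(c["color"].max(2)<45).astype(np.uint8)
    h=np.array([624.7,-253.6,62]);d=np.array([.956,.293,0])
    u,v=proj(c,h+85*(np.sin(.4)*d+np.cos(.4)*np.array([0,0,1]))).astype(int)
    print(n,u,v);print("\n".join("".join(".#"[x] for x in r) for r in m[v-14:v+15,u-22:u+23]))
```

```text
t 27.83 pos [ 643.5 -247.7  316.1] rot [180.     0.64  17.1 ] tool delta [-1.7  0.1  1.1] f [-22.3  -9.1   8.3] open 0.007 q [-0.46  0.67  1.47 -0.01  1.01  0.82]
scene 223 290
########################..#######............
#######################....#####.............
########################....####.............
##########################...##..............
..##########################.#...............
..##########################.................
...#########################.................
...#########################.................
....#######################..................
......#####################..................
........###################..................
.........###..##..#########..................
.............##.....#.#######................
.............##......#########...............
............###.......#########..............
............###.......#########..............
...........###........#########..............
..........###......#############.............
.........###........############.............
.........###........###########..............
...
[... 1057 characters left out ...]
..........
.................##########..................
.................##########..................
.................##########..................
.................#########...................
.................#########...................
.................#######.....................
.................######......................
.................#####.......................
.................####........................
.................###.........................
.................###.........................
.............................................
.............................................
.............................................
.............................................
```

Force jumped to 24 N at the end stop. In the scene view the ball is at about (227,293), where a full 0.5 rad lean is predicted. Backing off and rising clear.

{"fn": "apply_moves", "kwargs": {
  "commands": [
    [0, 0, 0, -0.01, 0, 0, 0.0],
    [0, 0, 0, -0.02, 0, 0, 0.0],
    [0, 0, 0, -0.03, 0, 0, 0.0],
    [0, 0, 0, -0.02, 0, -0.03, 0.0],
    [0, 0, 0, -0.02, 0, -0.035, 0.0]
  ]
}}

```text
t: 28.35
eef_pos: [548.7, -275.9, 380.1]
tcp_rot: [-3.14, 0.006, 0.298]
ft_force: [0.2, -1.0, 0.7]
opening: 0.001
```

{"fn": "apply_moves", "kwargs": {
  "commands": [
    [0, 0, 0, 0, 0, -0.04, 0.0],
    [0, 0, 0, -0.01, 0, -0.035, 0.0],
    [0, 0, 0, 0, 0, 0, 0.0],
    [0, 0, 0, 0, 0, 0, 0.0],
    [0, 0, 0, 0, 0, 0, 0.0]
  ]
}}

```text
t: 28.77
eef_pos: [540.4, -278.3, 456.1]
tcp_rot: [3.14, 0.003, 0.298]
ft_force: [-0.7, -0.0, -0.1]
opening: 0.002
```

Run:
```python
from h import *
togo((0,0,0))
from cell import optics
P={"scene":[(165+83/2.48,105+424/2.48)],"side":[]}
import cv2
r={}
for n in("scene","side"):
    c=optics.read_camera(n);o=pickle.load(open(f"pics/{n}0.pkl","rb"))
    m=(c["color"].max(2)<45).astype(np.uint8)
    h=np.array([624.7,-253.6,62]);d=np.array([.956,.293,0])
    u,v=proj(c,h+85*(np.sin(.5)*d+np.cos(.5)*np.array([0,0,1])));u0,v0=int(u)-12,int(v)-12
    k,l,st,ce=cv2.connectedComponentsWithStats(m[v0:v0+25,u0:u0+25]);i=1+st[1:,4].argmax()
    p=ce[i]+[u0,v0];print(n,"ball",p.round(1),"pred .5",(u,v),st[i]);r[n]=ray(c,p)
    pb,pc=((337,-391,65),(0,0,0))
    q=proj(c,(505.2,303.4,150)).astype(int);print("pick dark px",m[q[1]-8:q[1]+8,q[0]-6:q[0]+6].sum())
    D=np.abs(c["color"].astype(int)-o["color"]).max(2)>40
    b=proj(c,pb).astype(int);print("bottle diff",D[b[1]-25:b[1]+25,b[0]-15:b[0]+15].sum())
    ca={"scene":(165+120/2.48,105+211/2.48),"side":(165+211/3.4,75+531/3.15)}[n];x,y=map(int,ca);print("cass diff",D[y-10:y+10,x-12:x+12].sum())
print(tri(list(r.values())))
```

```text
t 28.77 pos [ 540.4 -278.3  456.1] rot [1.7991e+02 1.6000e-01 1.7080e+01] tool delta [-433.5 -425.5  456.6] f [-0.7 -0.  -0.1] open 0.002 q [-0.58  0.42  1.54 -0.    1.19  0.69]
scene ball [226.3 293.4] pred .5 (np.float64(226.45678796901842), np.float64(292.9718391892685)) [ 7  8 11 12 99]
pick dark px 68
bottle diff 8
cass diff 0
side ball [366.  188.8] pred .5 (np.float64(367.2863324081214), np.float64(187.67546673042892)) [ 8 11  8  7 36]
pick dark px 0
bottle diff 84
cass diff 0
(array([ 662.37597768, -240.70684123,  132.97664883]), [np.float64(1.157353396675856), np.float64(1.1573533966758494)])
```

Run:
```python
from h import *
from cell import env,optics
c=optics.read_camera("side");o=pickle.load(open("pics/d8.pkl","rb"))
q=proj(c,(505.2,303.4,150)).astype(int)
f=lambda z:z["color"][q[1]-8:q[1]+8,q[0]-6:q[0]+6].max(2)
print(f(c)[8],f(o)[8],abs(f(c).astype(int)-f(o)).mean())
b=proj(c,(337,-391,65)).astype(int);i=pickle.load(open("pics/side0.pkl","rb"))
g=lambda z:z["color"][b[1]-30:b[1]+30,b[0]-18:b[0]+18].max(2)
for z in(i,c):
    m=g(z)<45;ys,xs=np.nonzero(m[:30]);print("bottle cap",xs.mean() if len(xs) else None,ys.mean() if len(ys) else None,m.sum())
print(env.job_done())
```

```text
[192 191 179 112  64  57  57  57  58  73 129 187] [162 161 150  93  51  45  45  45  46  60 107 157] 19.239583333333332
bottle cap 15.479452054794521 8.486301369863014 146
bottle cap 15.0 9.852941176470589 68
the job is handed in; nothing more can be done
None
```

The whole job was done in one pass and handed in at about 29 s of the 72 s. No verdict is reported, so what follows rests on my own checks.

- **Groove:** I took the pick from the rack and traced the groove from point 0 to point 7 at about 5 cm/s. The tip ran about 5 mm below the face and square to it. At every place I stopped to check, the tip read within about 1.5 mm of the groove's centre line, and the contact force stayed within sensor noise.
- **Vial:** I pushed the pick down the slim vial until the collar met the rim, at 12.6 N, then let it go. All three cameras showed it upright, and the side view before hand-in showed the handle still in the same place.
- **Lever:** I pushed it to its end stop, at about 24 N. With the gripper clear, the ball triangulated to about 0.49 rad of lean away from the robot, so roughly 0.99 on the lever's scale.
- **Bottle and cassettes:** The cassettes showed no change in either camera. The bottle showed some pixel differences in the side view, and its dark-pixel count fell from 146 to 68. The cap's position moved only about 1 px, so I took this to be changed lighting or shadow.
- **A check that disagreed:** A darkness threshold for the pick in the side view found nothing. The image had brightened, and comparing brightness directly showed the pick's dark handle in the same columns.

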